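Hang the rinse pail on the drip rail

TASK

Take the S-hook out of its stand and hook it over the drip rail so that it sits right down in the rail's red dip; feel for the dip by sliding the hook lightly along the bar, without forcing it, and let go. Then hang the steel pail by its bail from the hook's lower curl, keeping the pail roughly upright, and leave both hanging there free and still. Handle everything gently and leave the glassware where it stands.

Things in the scene. Friction and masses are not known exactly. Their poses are not given: they have to be found in the camera images.
- frame: Fixed drip rail. Origin: middle of its underside on the bench; y runs along the bar, z up. A round steel bar, 12 thick, lies along y above a drip tray (150 x 300, rim 12 high), on two posts 16 square at y = -172 and +172 with black clamps (30 x 24 x 30) round the bar. The bar has one red dip (see rail_mid); rubber in the clamps lets the bar give about 1 down per 4 N.
- rail_mid (a point): Top of the bar's straight part, 274 above the bench, midway between the posts. The red dip is 14 lower (top 260), its floor flat for 26 along the bar, flanks at 60 degrees reaching full height 21 either side of its middle. The bar is clamped differently each time: the dip's middle is anywhere within 45 either side of here along y, NOT reported; find it by feel or sight.
- hook: Loose S-hook, 90 g, 175 tall, bent in its x-z plane from steel strip 14 wide (along y), 3 thick; curls of 14.5 inside radius, see hook_crown and hook_crook. Origin: underside of the lower curl, z up. Starts upright in the stand, 4 above the bench, with 2 to 3 of play. The slanting shank runs from x = 17, z = 17 to x = -17, z = 98. In the dip its origin is 147 above the bench, on the straight bar 161.
- hook_tab (a point): Centre of the blue grip tab on top of the hook, 155 above its origin, on a short neck: 24 (x) x 10 (y) x 40 (z), gripped across its 10 thickness (along the hook's y).
- hook_crown (a point): Inside top of the upper curl, 112.5 above the hook's origin, straight below the tab: rests on the bar. The curl opens downwards; its free tip on the +x side at x = 20 reaches down to 91 above the origin.
- hook_crook (a point): Inside bottom of the lower curl, 3 above the hook's origin; the bail's centre hangs 3 above it. This curl opens upwards; its free tip on the -x side is at x = -21 and reaches up to 31 above the origin.
- stand: Fixed grey stand for the hook: block 64 (x) x 56 (y) x 60 high on a foot 100 x 90 x 4, with a pocket 46 x 20 open at the top, in which the hook's lower curl stands. Origin: middle of its underside. The hook's axes are parallel to the stand's.
- pail: Loose round steel pail, 0.17 to 0.34 kg, 66 across at the bottom, 78 at the rim, 60 tall. Origin: middle of its underside, z up. A rigid wire bail, 6 thick, stands upright in its y-z plane, from the rim at y = -38 and +38 to a crossbar along y (see pail_bail). A blue grip sticks out on the -x side (see pail_grip). It hangs about level from the bail.
- pail_bail (a point): Middle of the bail's straight crossbar (68 long, along the pail's y), on its centre line, 115 above the pail's origin.
- pail_grip (a point): Point in the pail's blue grip, 88 out from the pail's axis and 45 above its origin. The grip is 52 long (x = -110 to -58), 12 thick (along y), 30 high (z = 30 to 60); gripped across its 12 thickness.
- flask_a: Bystander: conical glass flask, 100 across, 170 tall. Origin: middle of its underside.
- flask_b: Bystander: stoppered conical glass flask, 84 across, 175 tall. Origin: middle of its underside.
- vol_a: Bystander: small volumetric flask with red stopper, 54 across, 112 tall. Origin: middle of its underside.
- vol_b: Bystander: small volumetric flask with red stopper, 54 across, 112 tall. Origin: middle of its underside.
- vol_c: Bystander: small volumetric flask with white stopper, 54 across, 112 tall. Origin: middle of its underside.
- beaker: Bystander: small glass beaker, 60 across, 65 tall. Origin: middle of its underside.
- cylinder: Bystander: glass measuring cylinder with blue foot 70 across, 220 tall. Origin: middle of its underside.
Things that resemble listed ones, but are neither listed nor needed, are in the scene too. Several things look just like the hook: the one meant starts farthest to the robot's right.

How it is judged:
By the outcome, as a careful person would: the job done as asked, in the order asked, and still so for the second after the job is handed in, with the robot touching nothing.
It also fails if it takes over 72 s, if anything falls off the work surface, if the arm or the gripper's body presses on something with over 40 N, if the wrist force passes 120 N, or if a joint passes its speed limit or range.

ROBOT

A 6-joint arm with a two-finger parallel gripper is mounted at the origin on the work surface. World frame = base frame: x ahead of the robot, y to its left, z up, the work surface at z = 0. Lengths are in mm, angles in rad, forces in N, time in s.
With the tool pointing down it reaches from about 350 to 875 mm from the base axis. Payload 4.2 kg.
Tool frame: the origin (TCP) lies between the finger pads; the fingertips stand 11 mm ahead of it and the grasp point (between the pads) lies 8 mm behind it; z points along the fingers, y is the direction in which the jaws open and shut (so a half turn about z gives the same grasp; the last joint's range is limited). The gripper opens to 85 mm and grips with 20 to 120 N. Pads are 22 mm wide; open, the fingers measure 114 mm over their backs; the gripper's body (76 mm by 85 mm) begins 54 mm behind the grasp point. The pads swing forward as they close: fully open they stand 13 mm farther back than shut.
Start: joints at [1.492, 0.385, 0.008, 0, -1.194, -0.259], TCP at [207.1, 589.668, 242.312] pointing down, gripper open.
Joint ranges: [-3.14, 3.14], [-1.21, 2.06], [-1.07, 1.41], [-3.16, 2.05], [-2.99, -0.16], [-3.1, 3.1]. Speed limits (rad/s): [2.79, 2.79, 3.14, 3.14, 3.14, 3.14].

INTERFACE

Orientations are given as a unit quaternion [x, y, z, w].
In Python, from bench import * gives the robot as it stands. The module is installed in compiled form; this text tells all that it offers.
- The arm moves only by the tool drive_tool, never from a script. Its argument "increments" is a list of rows, each a list of 3 entries, a list of its own where there are three numbers: the gripper command: -1 is shut, 1 is fully open, values between are in proportion, then the shift along the tool's x, y, z scaled (see below), then the turn about the tool's z scaled (see below). In form: [[hand, [tx, ty, tz], turn], ...]. A call has 1 to 20 rows; each row shifts and turns the commanded pose from where the row before left it, along the tool's axes as they then stand; what a row does not reach is not made up. The controller multiplies each number of a shift by 0.3 m and each number of a turn by 2 rad. A row lasts 1/8 s, in which the tool goes at most 62.5 mm and 10.7 degrees, less where a joint would pass 70% of its speed; a pose out of reach is approached as far as the arm can. A call with a number of a shift or a turn outside -1 to 1 is refused whole. A call with a gripper value outside its range is refused whole. The fingers move at their own pace and stop on an object; the grip force is fixed at half the most. Time passes only in rows, so rows that do not move let the fingers close. It gives the time, the measured TCP pose, the force and the opening at its end, in the units of the state.
- read_state(): the state, without advancing time (a new reading comes with each control period).
- get_image(name): name is "scene" or "top"; returns the picture (400x640x3 uint8, red, green, blue); there is no depth.
- calibration(name): a dict with "fovy" (degrees; the focal length in pixels is half the picture's height over the tangent of half this angle, whatever the lens; pixels are square), "cx", "cy" (the principal point, pixels), "R" (3x3) and "t" (3): a world point X has camera coordinates R X + t. Camera axes: x right, y down, z forward; pixel columns grow to the right and rows downward; lengths in mm; the calibration is good to about 2 mm. A picture is of the moment at which its call begins. calibration takes no time and is no camera call.
- job_done(): hands the job in, once; it reports no verdict.
The state is a dict: "clock": time; "joints": joint angles; "joint_vel": joint speeds; "joint_efforts": joint torques, N m; "position": TCP position; "ee_rot": TCP orientation; "contact_force": force on the tool from outside, world axes, zero at the start; "wrist_torque": the same for the moment, N m; "gripper_width": finger opening in mm.
Only numpy, scipy, OpenCV 4.12 (cv2) and the standard library are available. Lean on these libraries where they do the work, as an engineer would, in place of code of your own. Each camera call takes 0.05 s, during which the arm holds its last target.

## Working session

There is one attempt and no reset: what is moved stays moved. The work goes in short steps, Python scripts to look and compute and a tool call to move; the robot and the scene stay as the last step left them, time stands still between calls to the robot, and variables do not carry over. Pictures are saved under pics/ and viewed, and the job is handed in when it is done.

Besides the shell and the picture viewer there is one more tool, called after "Request:" as a command line: name --argument value ..., lists and objects as JSON in quotes. drive_tool: Moves the arm, as the interface text tells. Shifts and turns lie within -1 to 1; 1 stands for 0.3 m of shift or 2 rad of turn. Its arguments: {"type":"object","properties":{"increments":{"type":"array"}},"required":["increments"]}

```bash
mkdir -p pics
python3 - <<'E'
from bench import *
import cv2,numpy as np
for n in ("scene","top"):
    im=get_image(n); cv2.imwrite(f"pics/{n}0.png",im[:,:,::-1]); c=calibration(n); print(n,c)
print(read_state())
E
```

```text
scene {'fovy': 53.45234014707671, 'cx': 313.7909542105938, 'cy': 199.56379037226384, 'R': array([[ 0.6398288 ,  0.768362  ,  0.01545762],
       [ 0.60606118, -0.49210615, -0.6249171 ],
       [-0.47255576,  0.40920823, -0.78053807]]), 't': array([-380.2336116 , -275.04780589, 1528.68420023])}
top {'fovy': 47.25200783160281, 'cx': 320.928475075881, 'cy': 196.30731865755743, 'R': array([[-0.00295081, -0.99977742,  0.02089031],
       [-0.99892172,  0.00197909, -0.04638411],
       [ 0.04633244, -0.02100466, -0.99870522]]), 't': array([ -19.45900828,  624.45981519, 1612.27849712])}
{'clock': 0.1, 'joints': array([ 1.49158452e+00,  3.85495158e-01,  6.75746350e-03, -4.20842200e-04,
       -1.19400842e+00, -2.58614707e-01]), 'joint_vel': array([ 2.47603839e-04, -2.44047122e-03,  2.59885998e-03,  4.31334477e-03,
       -8.05644431e-05,  6.71786809e-04]), 'joint_efforts': array([ 2.75058292e-04, -3.93318486e+01,  1.88929564e+01,  4.19791594e+00,
       -2.60427914e-03,  4.28956795e-06]), 'position': array([206.96014854, 589.2076116 , 241.32173261]), 'ee_rot': array([ 9.85754505e-01, -1.68187595e-01, -1.07466166e-04,  9.88495934e-04]), 'contact_force': array([ 0.13335167, -0.7773669 , -0.79724428]), 'wrist_torque': array([-0.02920934, -0.02467216,  0.02551549]), 'gripper_width': 85.08385689759174}
```

View pics/scene0.png

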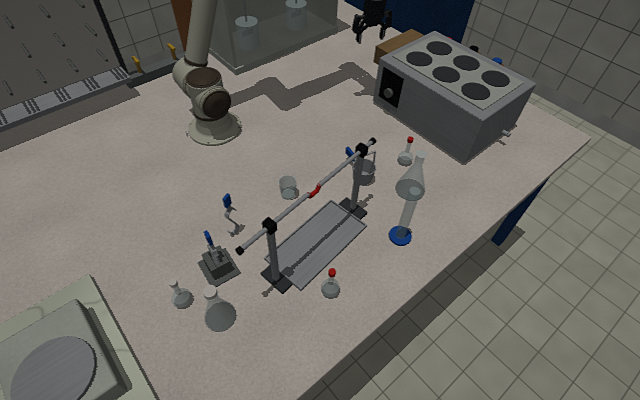

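View pics/top0.png

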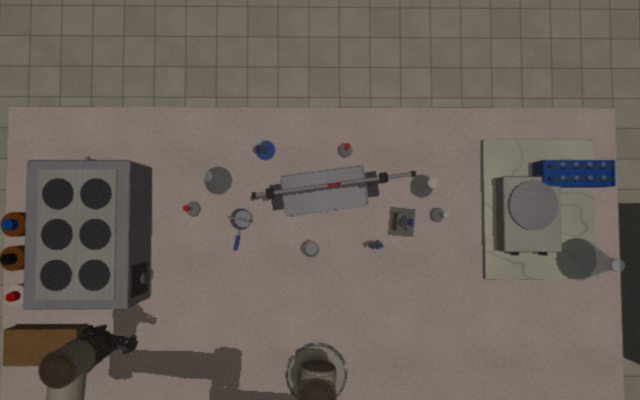

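Run:
```python
import cv2
t=cv2.imread("pics/top0.png"); s=cv2.imread("pics/scene0.png")
cv2.imwrite("pics/t1.png",cv2.resize(t[130:270,180:450],None,fx=2.9,fy=2.9,interpolation=cv2.INTER_CUBIC))
cv2.imwrite("pics/s1.png",cv2.resize(s[130:340,160:430],None,fx=2.8,fy=2.8,interpolation=cv2.INTER_CUBIC))
```

```text
(no output)
```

View pics/t1.png

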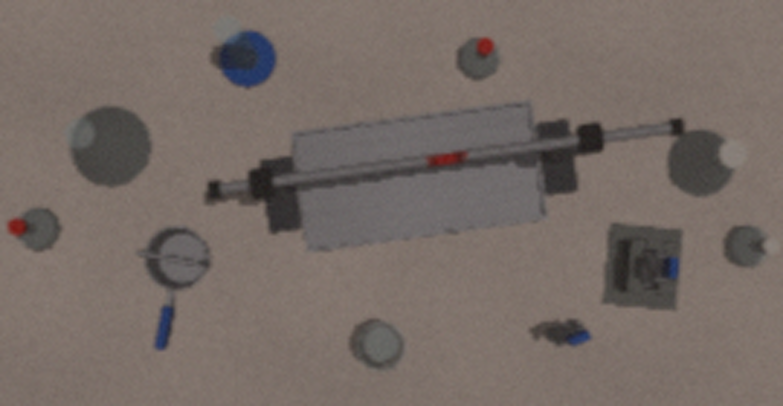

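View pics/s1.png

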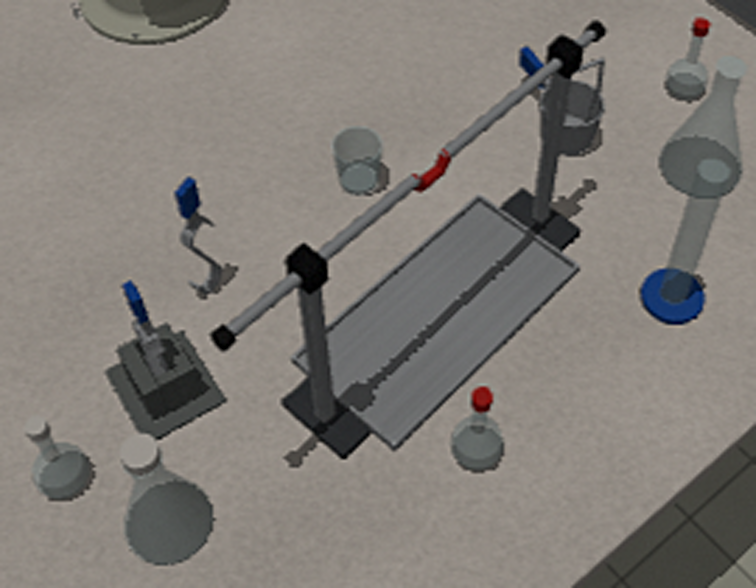

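```bash
cat > h.py <<'E'
from bench import *
import cv2,numpy as np
from scipy.optimize import least_squares
C={n:calibration(n) for n in("scene","top")}
def F(c): return 200/np.tan(np.radians(c["fovy"]/2))
def proj(n,X):
    c=C[n];p=c["R"]@np.asarray(X,float)+c["t"];return np.array([c["cx"]+F(c)*p[0]/p[2],c["cy"]+F(c)*p[1]/p[2]])
def ray(n,u,v):
    c=C[n];d=c["R"].T@np.array([(u-c["cx"])/F(c),(v-c["cy"])/F(c),1]);o=-c["R"].T@c["t"];return o,d/np.linalg.norm(d)
def plane(n,u,v,z):
    o,d=ray(n,u,v);return o+d*(z-o[2])/d[2]
def tri(a,b):  # a scene px, b top px
    o1,d1=ray("scene",*a);o2,d2=ray("top",*b)
    A=np.stack([d1,-d2],1);s=np.linalg.lstsq(A,o2-o1,rcond=None)[0]
    p,q=o1+s[0]*d1,o2+s[1]*d2;return (p+q)/2,np.linalg.norm(p-q)
def blobs(im,kind,mn=4):
    h=cv2.cvtColor(im,cv2.COLOR_RGB2HSV);H,S,V=[h[:,:,i].astype(int) for i in range(3)]
    m={"blue":(H>100)&(H<130)&(S>120)&(V>40),"red":((H<8)|(H>172))&(S>130)&(V>60),"black":V<38}[kind].astype(np.uint8)
    n,l,st,ce=cv2.connectedComponentsWithStats(m,connectivity=8)
    return [(ce[i].round(1).tolist(),st[i].tolist()) for i in range(1,n) if st[i][4]>=mn]
E
python3 - <<'E'
from h import *
for n in("scene","top"):
    im=cv2.imread(f"pics/{n}0.png")[:,:,::-1].copy()
    print(n,(-C[n]["R"].T@C[n]["t"]).round())
    for k in("blue","red","black"):
        print(k,[b for b in blobs(im,k) if 150<b[0][0]<450 and 130<b[0][1]<340])
t=cv2.imread("pics/top0.png"); s=cv2.imread("pics/scene0.png")
a=cv2.resize(t[195:255,360:450],(780,520),interpolation=cv2.INTER_NEAREST)
b=cv2.resize(s[185:290,180:270],(510,595),interpolation=cv2.INTER_NEAREST)
cv2.imwrite("pics/t2.png",a);cv2.imwrite("pics/s2.png",b)
E
```

```text
scene [1132. -469. 1027.]
blue [([348.9, 151.7], [346, 147, 8, 10, 49]), ([226.5, 200.4], [223, 194, 8, 14, 74]), ([399.2, 236.3], [389, 226, 22, 20, 260]), ([208.0, 237.4], [204, 230, 9, 16, 57])]
red [([410.1, 139.2], [408, 137, 6, 6, 26]), ([315.3, 190.2], [310, 183, 11, 14, 55]), ([331.7, 271.9], [329, 268, 7, 9, 51])]
black [([372.7, 140.4], [370, 138, 6, 7, 23]), ([361.8, 149.6], [356, 143, 12, 15, 117]), ([353.6, 209.1], [350, 205, 10, 9, 29]), ([363.4, 215.1], [360, 212, 7, 7, 14]), ([269.7, 225.6], [262, 217, 15, 18, 162]), ([239.4, 250.2], [236, 246, 8, 9, 45]), ([220.5, 255.8], [218, 251, 6, 11, 30]), ([209.7, 254.0], [209, 252, 3, 5, 6]), ([222.1, 270.3], [210, 262, 25, 18, 196]), ([207.6, 267.0], [206, 264, 4, 7, 7]), ([277.9, 282.3], [262, 273, 30, 21, 90])]
top [ 549.   13. 1640.]
blue [([267.3, 151.3], [258, 141, 16, 18, 134]), ([411.5, 221.8], [411, 219, 2, 7, 13]), ([236.2, 242.6], [234, 236, 5, 14, 33]), ([379.5, 246.0], [377, 245, 6, 3, 12])]
red [([346.9, 145.5], [345, 143, 5, 6, 24]), ([333.3, 184.5], [328, 183, 11, 4, 33]), ([185.5, 208.0], [183, 206, 6, 5, 26])]
black [([382.8, 176.9], [380, 175, 7, 5, 11]), ([269.8, 193.0], [267, 190, 7, 8, 22])]
```

View pics/t2.png

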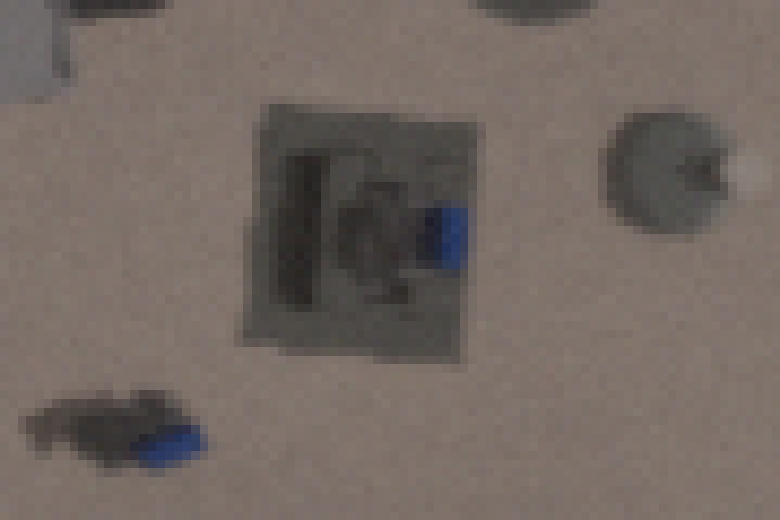

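View pics/s2.png

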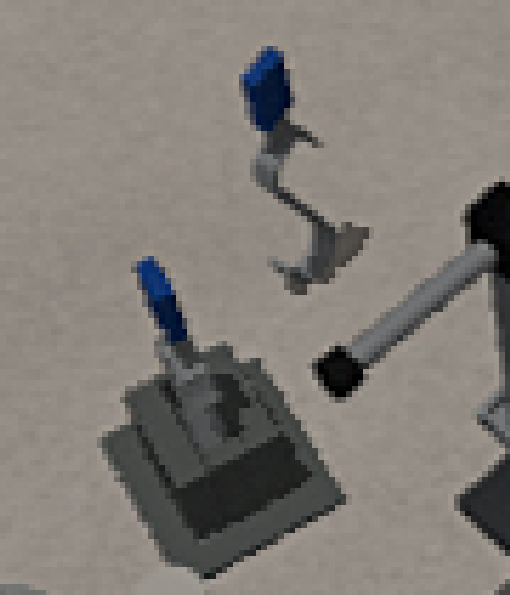

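Run:
```python
from h import *
tab,e=tri((208,237.4),(411.5,221.8));print("tab",tab.round(1),e)
print("tab on plane z=159 from top",plane("top",411.5,221.8,159), plane("scene",208,237.4,159))
cs=np.array([(262,105),(482,125),(462,362),(240,342)])/8.667+[360,195]-.5
P=np.array([plane("top",u,v,4) for u,v in cs]);print(P.round(1),P.mean(0).round(1))
d=(P[0]-P[3]+P[1]-P[2]);print("yaw",np.arctan2(d[1],d[0]), )
d=(P[0]-P[1]+P[3]-P[2]);print("yaw y",np.arctan2(-d[0],d[1]))
red,e=tri((315.3,190.2),(333.3,184.5));print("red",red.round(1),e)
for a,b in (((361.8,149.6),(269.8,193.0)),((269.7,225.6),(382.8,176.9))):
    print("clamp",tri(a,b))
print("grip",tri((348.9,151.7),(236.2,242.6)))
print("decoy",tri((226.5,200.4),(379.5,246)))
import itertools
o=np.array([*P.mean(0)[:2],4])
s=cv2.imread("pics/scene0.png");t=cv2.imread("pics/top0.png")
for k,yaw in enumerate((-.09,-.09+np.pi)):
    c,q=np.cos(yaw),np.sin(yaw);Rz=np.array([[c,-q,0],[q,c,0],[0,0,1]])
    th=np.radians(np.arange(-160,91,10)) 
    pts=[(20,91),(18,100)]+[(16*np.cos(a),98+16*np.sin(a)) for a in np.radians(np.arange(0,181,15))]+[(-17,98),(17,17)]+[(16*np.cos(a),17-16*np.sin(a)) for a in np.radians(np.arange(0,181,15))]+[(-21,31)]
    for n,im in(("scene",s),("top",t)):
        b=(cv2.resize(im[210:290,180:260],None,fx=7,fy=7,interpolation=cv2.INTER_NEAREST) if n=="scene" else cv2.resize(im[205:245,390:430],None,fx=7,fy=7,interpolation=cv2.INTER_NEAREST))
        off=np.array([180,210] if n=="scene" else [390,205])
        pl=np.array([(proj(n,o+Rz@[x,0,z])-off+.5)*7 for x,z in pts]).astype(int)
        cv2.polylines(b,[pl.reshape(-1,1,2)],False,(0,255,255),1)
        cv2.imwrite(f"pics/ov_{n}{k}.png",b)
a=[cv2.imread(f"pics/ov_{n}{k}.png") for n in("scene","top") for k in(0,1)]
a=[cv2.resize(x,(390,290)) if 0 else cv2.copyMakeBorder(x,0,560-x.shape[0],0,0,cv2.BORDER_CONSTANT) for x in a]
cv2.imwrite("pics/ov.png",cv2.resize(cv2.hconcat(a[:2]),(800,400)));
```

```text
tab [ 535.  -309.1  166.7] 2.6112677087354084
tab on plane z=159 from top [ 534.25716423 -311.91040148  159.        ] [ 530.48806515 -306.5741385   159.        ]
[[ 587.4 -268.1    4. ]
 [ 578.9 -359.5    4. ]
 [ 480.9 -350.     4. ]
 [ 489.5 -258.     4. ]] [ 534.2 -308.9    4. ]
yaw -0.09990686270380507
yaw y -0.09296739896503113
red [650.1 -50.8 267.8] 5.886235981306492
clamp (array([623.50527266, 138.06268796, 272.74531763]), np.float64(2.486003767115353))
clamp (array([ 670.60434225, -201.68087597,  272.95038577]), np.float64(0.4057755749414924))
grip (array([462.50862338, 269.27704645,  61.08128784]), np.float64(4.404858242276801))
decoy (array([ 457.13690274, -205.73407079,  161.51680854]), np.float64(2.065866904850711))
```

View pics/ov.png

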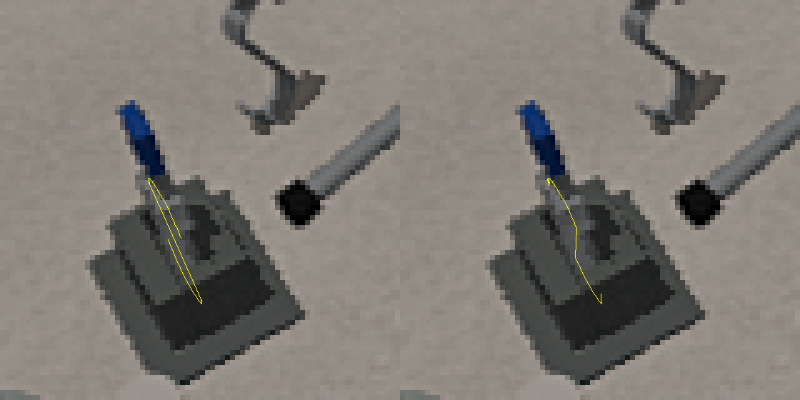

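Run:
```python
import cv2
t=cv2.imread("pics/top0.png")[205:245,390:430]
r=cv2.convertScaleAbs(cv2.resize(t,(280,280),interpolation=cv2.INTER_CUBIC),alpha=2.0)
a=[r]+[cv2.convertScaleAbs(cv2.imread(f"pics/ov_top{k}.png"),alpha=1.8) for k in(0,1)]
x=cv2.hconcat(a);cv2.imwrite("pics/ovt.png",cv2.resize(x,(798,266)))
s=cv2.imread("pics/scene0.png")[225:290,190:250]
cv2.imwrite("pics/sc.png",cv2.convertScaleAbs(cv2.resize(s,(550,596),interpolation=cv2.INTER_NEAREST),alpha=1.6))
```

```text
(no output)
```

View pics/ovt.png

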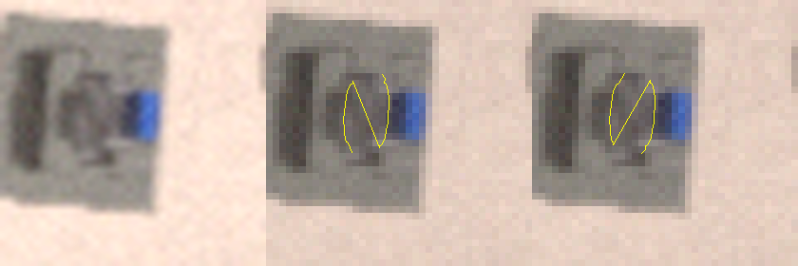

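View pics/sc.png

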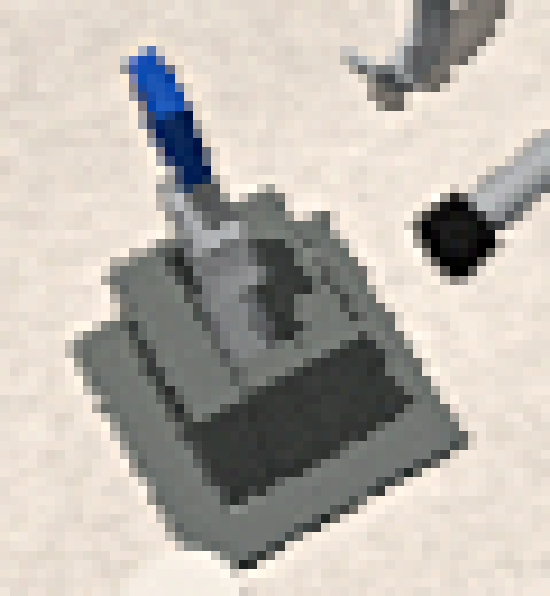

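Run:
```python
from h import *
s=cv2.imread("pics/scene0.png");t=cv2.imread("pics/top0.png")
o=np.array([534.2,-308.9,4]);out=[]
pts=[(20,91)]+[(16*np.cos(a),98+16*np.sin(a)) for a in np.radians(np.arange(0,181,15))]+[(-17,98),(17,17)]+[(16*np.cos(a),17-16*np.sin(a)) for a in np.radians(np.arange(0,181,15))]+[(-21,31)]
for n,im,off,sz in(("scene",s,(195,228),(40,48)),("top",t,(395,206),(24,29))):
    f=int(560/sz[1]);W=260
    b0=cv2.convertScaleAbs(cv2.resize(im[off[1]:off[1]+sz[1],off[0]:off[0]+sz[0]],None,fx=f,fy=f,interpolation=cv2.INTER_NEAREST),alpha=1.6)
    r=[b0]
    for yaw in(-.095,-.095+np.pi):
        b=b0.copy();c,q=np.cos(yaw),np.sin(yaw);Rz=np.array([[c,-q,0],[q,c,0],[0,0,1]])
        for x,z in pts:
            e=[((proj(n,o+Rz@[x,y,z])-off+.5)*f).astype(int).tolist() for y in(-7,7)]
            cv2.line(b,e[0],e[1],(0,int(80+1.5*z),255-2*z),1)
        for y in(-7,7): cv2.polylines(b,[np.array([((proj(n,o+Rz@[x,y,z])-off+.5)*f) for x,z in pts]).astype(int)],False,(0,255,255),1)
        r.append(b)
    cv2.imwrite(f"pics/st_{n}.png",cv2.resize(cv2.hconcat(r),(798,360)))
```

```text
(no output)
```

View pics/st_scene.png

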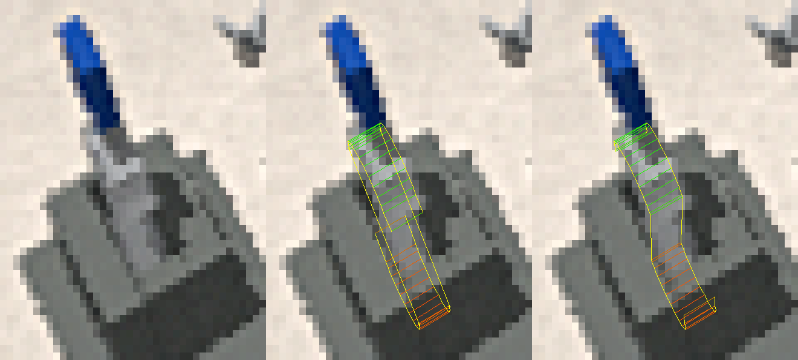

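View pics/st_top.png

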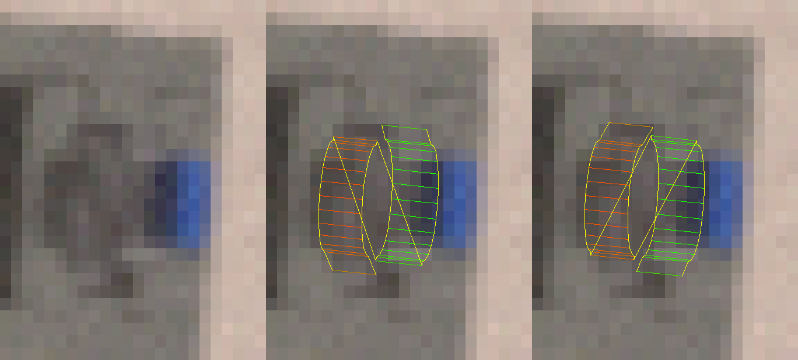

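Hook candidates (scene / top px): the hook in the stand at (208,237) / (411,222), and a free-standing lookalike at (227,200) / (380,246). The one in the stand is farthest to the robot's right, and the crop confirms it sits in the pocket. The overlay shows its +x facing world +x, with yaw about -0.095. Moving above it now.

Request:
drive_tool --increments '[[1,[0,0,-0.1],-0.06],[1,[0,0,-0.1],-0.06],[1,[0.08,0.17,0],0],[1,[0.08,0.17,0],0],[1,[0.08,0.17,0],0],[1,[0.08,0.17,0],0],[1,[0.08,0.17,0],0],[1,[0.08,0.17,0],0],[1,[0.08,0.17,0],0],[1,[0.08,0.17,0],0],[1,[0.08,0.17,0],0],[1,[0.08,0.17,0],0],[1,[0.08,0.17,0],0],[1,[0.08,0.17,0],0],[1,[0.08,0.17,0],0],[1,[0.08,0.17,0],0],[1,[0.08,0.17,0],0],[1,[0.08,0.17,0],0]]'

```text
clock: 2.35
position: [509.8, -261.8, 301.8]
ee_rot: [0.999, -0.049, -0.0, -0.0]
contact_force: [1.9, 1.1, 0.0]
gripper_width: 85.8
```

```bash
cat >> h.py <<'E'
def need(x,y,z,yaw=None):
    s=read_state();q=s["ee_rot"];c=2*np.arctan2(q[1],q[0]);yaw=c if yaw is None else yaw
    turn=-((yaw-c+np.pi/2)%np.pi-np.pi/2)   # about tool z
    d=np.array([x,y,z])-s["position"]
    f=lambda a:np.round([d[0]*np.cos(a)+d[1]*np.sin(a),d[0]*np.sin(a)-d[1]*np.cos(a),-d[2]],1)
    print("pos",s["position"].round(1),"yaw",round(c,4),"F",s["contact_force"].round(1),"w",round(s["gripper_width"],1),"t",s["clock"])
    print("turn units",round(turn/2,4),"shift mm now",f(c),"after turn",f(c-turn),"units after",np.round(f(c-turn)/300,4))
E
python3 - <<'E'
from h import *
need(534.2,-309,300,-.095)
E
```

```text
pos [ 509.8 -261.8  301.8] yaw -0.0981 F [1.9 1.1 0. ] w 85.8 t 2.35
turn units -0.0015 shift mm now [28.9 44.6  1.8] after turn [28.8 44.7  1.8] units after [0.096 0.149 0.006]
```

Request:
drive_tool --increments '[[1,[0,0,0],0]]'

```text
clock: 2.48
position: [509.8, -262.9, 300.2]
ee_rot: [0.999, -0.051, -0.002, -0.0]
contact_force: [-0.5, 1.1, 0.1]
gripper_width: 85.7
```

Request:
drive_tool --increments '[[1,[0.048,0.073,0],0],[1,[0.048,0.073,0],0],[1,[0,0,0.16],0],[1,[0,0,0.16],0],[1,[0,0,0],0]]'

```text
clock: 3.1
position: [531.4, -304.6, 202.3]
ee_rot: [0.999, -0.049, -0.005, -0.002]
contact_force: [-0.2, -0.2, 0.2]
gripper_width: 85.5
```

Run:
```python
from h import *
need(534.2,-309,155,-.095)
s=get_image("scene");t=get_image("top")
a=cv2.resize(s[190:290,160:270],(440,400));b=cv2.resize(t[180:270,370:460],(355,400))
cv2.imwrite("pics/g1.png",cv2.hconcat([a,b])[:,:,::-1])
```

```text
pos [ 531.4 -304.6  202.3] yaw -0.0975 F [-0.2 -0.2  0.2] w 85.5 t 3.1
turn units -0.0012 shift mm now [ 3.2  4.1 47.3] after turn [ 3.2  4.1 47.3] units after [0.0107 0.0137 0.1577]
```

View pics/g1.png

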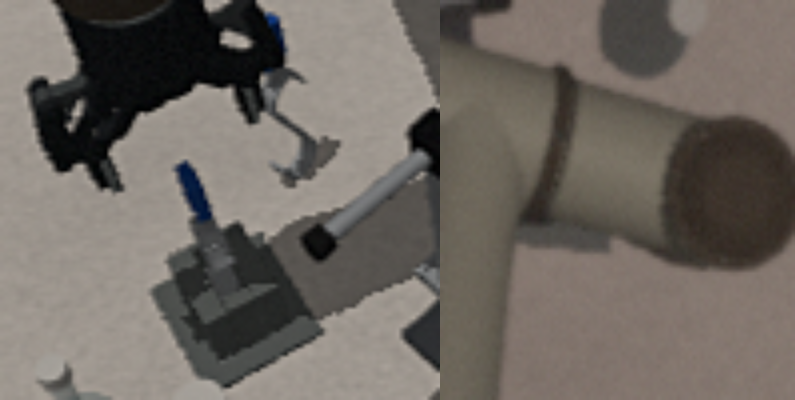

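The tab at crop (190,175) lies between the fingertips at (115,185) and (255,115), so I'm going down and gripping.

Request:
drive_tool --increments '[[1,[0.01,0.014,0.08],0],[1,[0,0,0.08],0],[1,[0,0,0],0],[-1,[0,0,0],0],[-1,[0,0,0],0],[-1,[0,0,0],0],[-1,[0,0,0],0],[-1,[0,0,0],0]]'

```text
clock: 4.2
position: [536.7, -311.0, 158.8]
ee_rot: [0.999, -0.049, 0.0, 0.0]
contact_force: [0.1, -0.6, 1.4]
gripper_width: 9.0
```

Request:
drive_tool --increments '[[-1,[0,0,-0.03],0],[-1,[0,0,-0.05],0],[-1,[0,0,-0.06],0],[-1,[0,0,-0.08],0],[-1,[0,0,-0.1],0],[-1,[0,0,-0.1],0],[-1,[0,0,-0.12],0],[-1,[0,0,-0.12],0],[-1,[0,0,0],0],[-1,[0,0,0],0]]'

```text
clock: 5.45
position: [536.2, -310.5, 356.1]
ee_rot: [0.999, -0.049, -0.0, -0.0]
contact_force: [0.5, 0.3, -1.5]
gripper_width: 8.9
```

Run:
```python
from h import *
need(534.2,-309,355,0.138)
s=get_image("scene");print(blobs(s,"blue"))
cv2.imwrite("pics/g2.png",cv2.resize(s[120:290,150:350],(706,600))[:,:,::-1])
# rail refinement
import math
a=np.array([623.5,138.1]);b=np.array([670.6,-201.7]);u=(a-b)/np.linalg.norm(a-b);m=(a+b)/2
print("u",u,"m",m,"yaw",math.atan2(-u[0],u[1]))
for n,p in(("top",(333.3,184.5)),("scene",(315.3,190.2))):
    P=plane(n,*p,256)[:2];print(n,P.round(1),"along",((P-m)@u).round(1),"across",((P-m)@[u[1],-u[0]]).round(1))
# check projected bar vs image
for y in(-172,-100,0,100,172):
    print(y,proj("scene",[*(m+u*y),268]).round(1),proj("top",[*(m+u*y),268]).round(1))
```

```text
pos [ 536.2 -310.5  356.1] yaw -0.0979 F [ 0.5  0.3 -1.5] w 8.9 t 5.45
turn units -0.1179 shift mm now [-2.1 -1.3  1.1] after turn [-1.7 -1.7  1.1] units after [-0.0057 -0.0057  0.0037]
[([378.4, 8.2], [349, 0, 49, 25, 629]), ([406.0, 2.0], [405, 1, 3, 3, 4]), ([401.2, 3.8], [400, 3, 3, 3, 4]), ([405.2, 17.8], [398, 4, 15, 25, 72]), ([415.8, 18.2], [415, 17, 3, 3, 4]), ([497.2, 60.0], [492, 58, 10, 6, 40]), ([348.8, 151.6], [346, 147, 8, 10, 48]), ([190.1, 188.4], [185, 180, 10, 19, 71]), ([226.7, 200.4], [223, 194, 8, 14, 79]), ([399.3, 236.4], [389, 226, 22, 20, 257])]
u [-0.13729827  0.99052975] m [647.05 -31.8 ] yaw 0.13773333211851868
top [649.  -53.6] along -21.9 across -1.0
scene [644.5 -42. ] along -9.8 across -3.9
-172 [269.6 227. ] [382.7 177. ]
-100 [291.4 208.9] [359.1 180.3]
0 [319.1 185.8] [326.3 184.9]
100 [344.4 164.8] [293.3 189.5]
172 [361.3 150.8] [269.5 192.8]
```

View pics/g2.png

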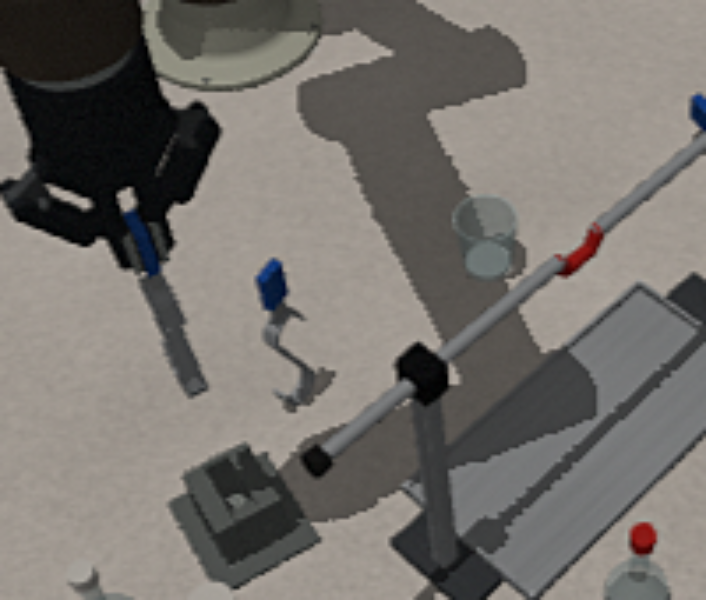

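The hook is clear of the stand and hangs vertically below the tab at crop (140,240). The red dip is at crop (580,250). By sight the dip lies about 14 to 22 mm toward -y from mid-bar. I'll swing to the robot side of the bar at s=+20.

Request:
drive_tool --increments '[[-1,[0,0,0],-0.06],[-1,[0,0,0],-0.058],[-1,[0.02,-0.067,0],0],[-1,[0.042,-0.134,0],0],[-1,[0.042,-0.134,0],0],[-1,[0.042,-0.134,0],0],[-1,[0.042,-0.134,0],0],[-1,[0.042,-0.134,0],0],[-1,[0.042,-0.134,0],0],[-1,[0.02,-0.067,0.02],0],[-1,[0,0,0],0],[-1,[0,0,0],0]]'

```text
clock: 7.0
position: [584.3, -20.4, 350.0]
ee_rot: [0.998, 0.069, -0.0, 0.0]
contact_force: [-0.4, -0.0, -0.5]
gripper_width: 8.8
```

Run:
```python
from h import *
need(584.9,-20.2,349,0.138)
s=get_image("scene");t=get_image("top");print(blobs(s,"blue"))
cv2.imwrite("pics/g3.png",cv2.resize(s[110:260,210:380],(680,600))[:,:,::-1])
```

```text
pos [584.3 -20.4 350. ] yaw 0.1375 F [-0.4 -0.  -0.5] w 8.8 t 7.0
turn units -0.0002 shift mm now [ 0.6 -0.1  1. ] after turn [ 0.6 -0.1  1. ] units after [ 0.002  -0.0003  0.0033]
[([388.9, 0.9], [385, 0, 8, 3, 14]), ([387.4, 12.0], [374, 0, 23, 25, 206]), ([497.2, 60.0], [492, 58, 10, 6, 40]), ([309.2, 146.3], [307, 140, 4, 14, 24]), ([348.9, 151.7], [346, 147, 8, 10, 49]), ([226.7, 200.4], [223, 194, 8, 14, 76]), ([399.2, 236.4], [389, 226, 22, 20, 257])]
```

View pics/g3.png

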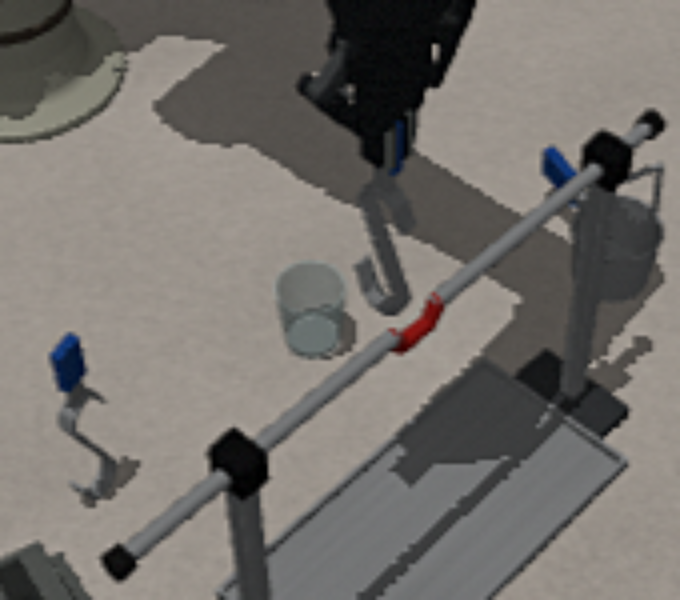

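Run:
```python
from h import *
im=cv2.imread("pics/g3.png")
yaw=.1375;c,q=np.cos(yaw),np.sin(yaw);Rz=np.array([[c,-q,0],[q,c,0],[0,0,1]])
pts=[(20,91)]+[(16*np.cos(a),98+16*np.sin(a)) for a in np.radians(np.arange(0,181,15))]+[(-17,98),(17,17)]+[(16*np.cos(a),17-16*np.sin(a)) for a in np.radians(np.arange(0,181,15))]+[(-21,31)]
out=[]
for dx in(0,-4):
    b=im.copy();o=np.array([584.3,-20.4,195.2])+Rz@[dx,0,0]
    for y in(-7,7): cv2.polylines(b,[np.array([((proj("scene",o+Rz@[x,y,z])-[210,110]+.5)*4) for x,z in pts]).astype(int)],False,(0,255,255),1)
    out.append(cv2.resize(b[130:360,300:500],(400,460)))
cv2.imwrite("pics/g3o.png",cv2.hconcat(out))
```

```text
(no output)
```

View pics/g3o.png

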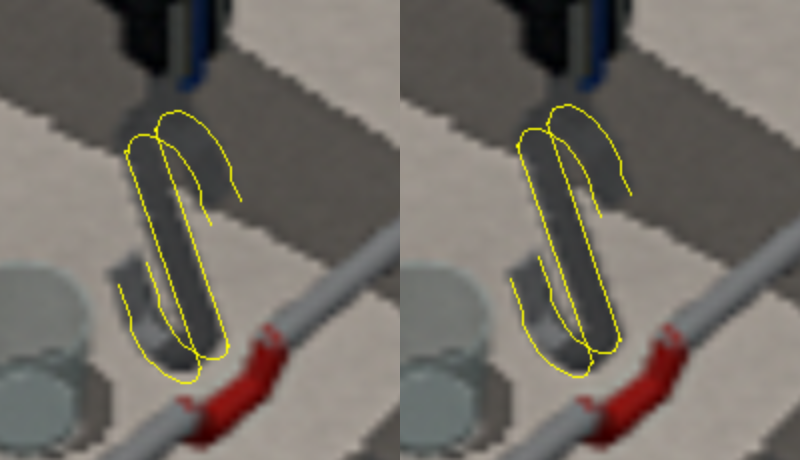

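Request:
drive_tool --increments '[[-1,[0.045,0,0],0],[-1,[0.045,0,0],0],[-1,[0.04,0,0],0],[-1,[0.03,0,0],0],[-1,[0.027,0,0],0],[-1,[0,0,0],0],[-1,[0,0,0],0]]'

```text
clock: 7.98
position: [639.9, -12.3, 350.4]
ee_rot: [0.998, 0.069, -0.0, 0.0]
contact_force: [-0.5, 0.5, -0.6]
gripper_width: 9.1
```

Run:
```python
from h import *
need(640.3,-12.5,350,0.138)
s=get_image("scene")
cv2.imwrite("pics/g4.png",cv2.resize(s[120:220,270:370],(600,600),interpolation=cv2.INTER_CUBIC)[:,:,::-1])
```

```text
pos [639.9 -12.3 350.4] yaw 0.1383 F [-0.5  0.5 -0.6] w 9.1 t 7.975
turn units 0.0001 shift mm now [0.3 0.3 0.4] after turn [0.3 0.3 0.4] units after [0.001  0.001  0.0013]
```

View pics/g4.png

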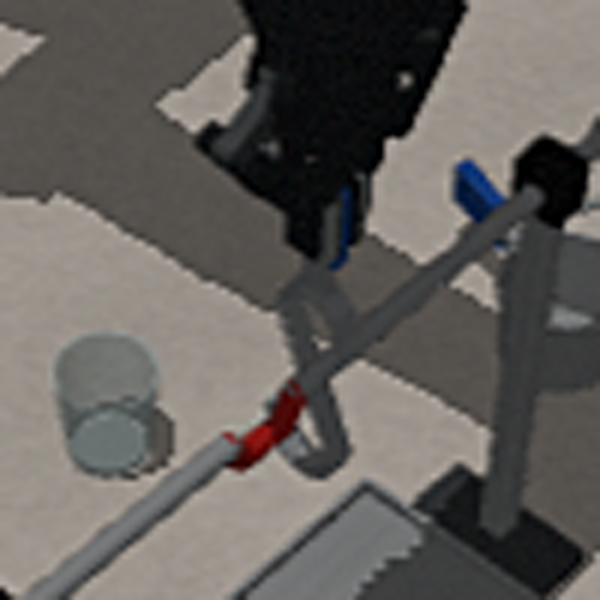

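Request:
drive_tool --increments '[[-1,[0.005,0,0.02],0],[-1,[0.005,0,0.02],0],[-1,[0.005,0,0.02],0],[-1,[0.004,0,0.02],0],[-1,[0,0,0.01],0],[-1,[0,0,0],0]]'

```text
clock: 8.78
position: [645.7, -11.5, 323.0]
ee_rot: [0.998, 0.069, -0.0, 0.0]
contact_force: [0.1, 0.6, -0.2]
gripper_width: 9.1
```

Run:
```python
from h import *
need(645.5,-11,316,0.138)
s=get_image("scene")
cv2.imwrite("pics/g5.png",cv2.resize(s[130:210,280:360],(600,600),interpolation=cv2.INTER_CUBIC)[:,:,::-1])
```

```text
pos [645.7 -11.5 323. ] yaw 0.1382 F [ 0.1  0.6 -0.2] w 9.1 t 8.775
turn units 0.0001 shift mm now [-0.1 -0.6  7. ] after turn [-0.1 -0.6  7. ] units after [-0.0003 -0.002   0.0233]
```

View pics/g5.png

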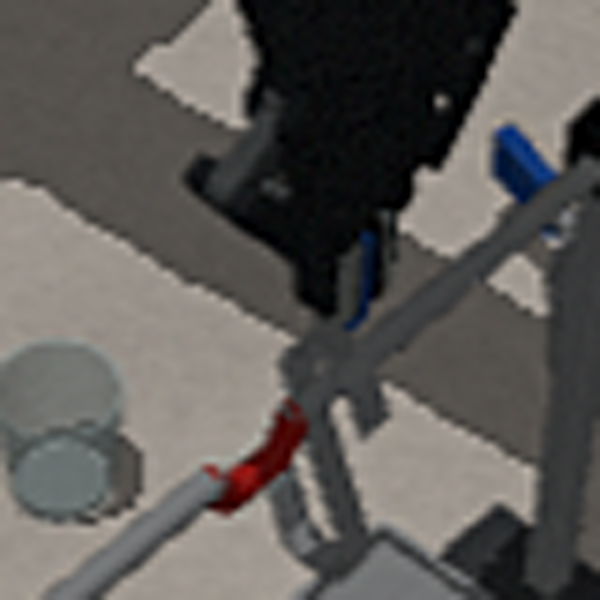

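The bar now lies inside the upper curl, with the tip in front of it at (365,410). Creeping down to make contact.

Request:
drive_tool --increments '[[-1,[0,0,0.006],0],[-1,[0,0,0.006],0],[-1,[0,0,0.004],0],[-1,[0,0,0],0]]'

```text
clock: 9.32
position: [645.7, -11.5, 318.4]
ee_rot: [0.998, 0.069, -0.0, 0.0]
contact_force: [-0.1, 0.6, -0.7]
gripper_width: 9.1
```

Request:
drive_tool --increments '[[-1,[0,0,0.004],0],[-1,[0,0,0],0]]'

```text
clock: 9.57
position: [645.7, -11.5, 317.2]
ee_rot: [0.998, 0.069, -0.0, -0.0]
contact_force: [-0.8, -0.1, -1.0]
gripper_width: 8.8
```

Request:
drive_tool --increments '[[-1,[0,0,0.004],0],[-1,[0,0,0],0]]'

```text
clock: 9.82
position: [645.8, -11.5, 316.1]
ee_rot: [0.998, 0.069, 0.0, 0.0]
contact_force: [-0.5, 0.0, -1.4]
gripper_width: 9.2
```

Request:
drive_tool --increments '[[-1,[0,0,0.004],0],[-1,[0,0,0],0]]'

```text
clock: 10.07
position: [645.8, -11.5, 315.5]
ee_rot: [0.998, 0.069, 0.0, 0.0]
contact_force: [-1.5, 1.0, 1.0]
gripper_width: 9.1
```

Light contact at TCP z 315.5. Now sliding lightly toward the dip, which is +tool y.

Request:
drive_tool --increments '[[-1,[0,0.01,0.001],0],[-1,[0,0.01,0],0],[-1,[0,0.01,0],0],[-1,[0,0,0],0]]'

```text
clock: 10.58
position: [647.3, -20.7, 315.0]
ee_rot: [0.998, 0.069, 0.001, 0.0]
contact_force: [1.0, 0.8, 3.7]
gripper_width: 9.1
```

Request:
drive_tool --increments '[[-1,[0,0.01,0],0],[-1,[0,0.01,0],0],[-1,[0,0,0],0]]'

```text
clock: 10.95
position: [648.0, -26.9, 314.9]
ee_rot: [0.998, 0.069, 0.0, 0.0]
contact_force: [1.2, 1.1, 3.5]
gripper_width: 9.2
```

Request:
drive_tool --increments '[[-1,[0,0.01,0],0],[-1,[0,0,0],0]]'

```text
clock: 11.2
position: [648.3, -29.7, 314.8]
ee_rot: [0.998, 0.069, 0.0, 0.0]
contact_force: [0.2, 1.1, 4.8]
gripper_width: 9.3
```

Request:
drive_tool --increments '[[-1,[0,0.008,0],0],[-1,[0,0,0],0]]'

```text
clock: 11.45
position: [648.6, -32.0, 314.7]
ee_rot: [0.998, 0.069, 0.0, 0.0]
contact_force: [-0.0, 2.1, 4.4]
gripper_width: 8.7
```

Request:
drive_tool --increments '[[-1,[0,0.008,0],0],[-1,[0,0,0],0]]'

```text
clock: 11.7
position: [649.0, -34.5, 314.7]
ee_rot: [0.998, 0.069, 0.0, 0.0]
contact_force: [0.7, 1.5, 4.3]
gripper_width: 8.8
```

Request:
drive_tool --increments '[[-1,[0,0.008,0],0],[-1,[0,0,0],0]]'

```text
clock: 11.95
position: [649.3, -36.9, 314.7]
ee_rot: [0.998, 0.069, 0.0, 0.0]
contact_force: [-0.2, 1.7, 3.5]
gripper_width: 9.1
```

Request:
drive_tool --increments '[[-1,[0,0.008,0],0],[-1,[0,0,0],0]]'

```text
clock: 12.2
position: [649.6, -39.9, 314.4]
ee_rot: [0.998, 0.069, -0.0, 0.001]
contact_force: [1.2, -1.8, 2.1]
gripper_width: 9.2
```

Request:
drive_tool --increments '[[-1,[0,0.008,0],0],[-1,[0,0,0],0]]'

```text
clock: 12.45
position: [649.4, -42.0, 313.5]
ee_rot: [0.998, 0.069, -0.001, 0.0]
contact_force: [0.2, -2.0, -0.6]
gripper_width: 9.2
```

The downward force has vanished at s≈-8, so the dip's middle is at s≈-22, which agrees with the top view. Moving to the middle and lowering.

Request:
drive_tool --increments '[[-1,[0,0.013,0],0],[-1,[0,0.013,0],0],[-1,[0,0.012,0],0],[-1,[0,0,0.01],0],[-1,[0,0,0.01],0],[-1,[0,0,0.01],0],[-1,[0,0,0],0]]'

```text
clock: 13.32
position: [651.3, -52.4, 305.2]
ee_rot: [0.998, 0.069, -0.0, -0.0]
contact_force: [-0.3, -0.0, -0.7]
gripper_width: 8.7
```

Request:
drive_tool --increments '[[-1,[0,0,0.004],0],[-1,[0,0,0],0]]'

```text
clock: 13.58
position: [651.5, -52.5, 304.4]
ee_rot: [0.998, 0.069, -0.0, -0.0]
contact_force: [0.6, 0.9, -0.9]
gripper_width: 9.1
```

Request:
drive_tool --increments '[[-1,[0,0.002,0.005],0],[-1,[0,0,0],0],[-1,[0,0,0.003],0],[-1,[0,0,0],0]]'

```text
clock: 14.08
position: [651.6, -53.1, 302.1]
ee_rot: [0.998, 0.069, 0.0, 0.0]
contact_force: [-1.0, -0.2, -0.2]
gripper_width: 8.7
```

Request:
drive_tool --increments '[[-1,[0,0,0.003],0],[-1,[0,0,0],0]]'

```text
clock: 14.32
position: [651.6, -53.1, 301.6]
ee_rot: [0.998, 0.069, 0.0, 0.0]
contact_force: [-1.0, 1.2, 0.2]
gripper_width: 8.8
```

Request:
drive_tool --increments '[[-1,[0,0,0.002],0],[-1,[0,0,0],0],[-0.4,[0,0,0],0],[-0.4,[0,0,0],0],[-0.4,[0,0,0],0],[-0.4,[0,0,0],0]]'

```text
clock: 15.08
position: [651.5, -53.1, 300.3]
ee_rot: [0.998, 0.069, -0.0, -0.0]
contact_force: [-0.4, -1.0, -0.1]
gripper_width: 25.5
```

Run:
```python
from h import *
need(651,-53,350,0.138)
s=get_image("scene")
cv2.imwrite("pics/g6.png",cv2.resize(s[130:240,260:370],(600,600),interpolation=cv2.INTER_CUBIC)[:,:,::-1])
```

```text
pos [651.5 -53.1 300.3] yaw 0.1382 F [-0.4 -1.  -0.1] w 25.5 t 15.075
turn units 0.0001 shift mm now [ -0.5  -0.1 -49.7] after turn [ -0.5  -0.1 -49.7] units after [-0.0017 -0.0003 -0.1657]
```

View pics/g6.png

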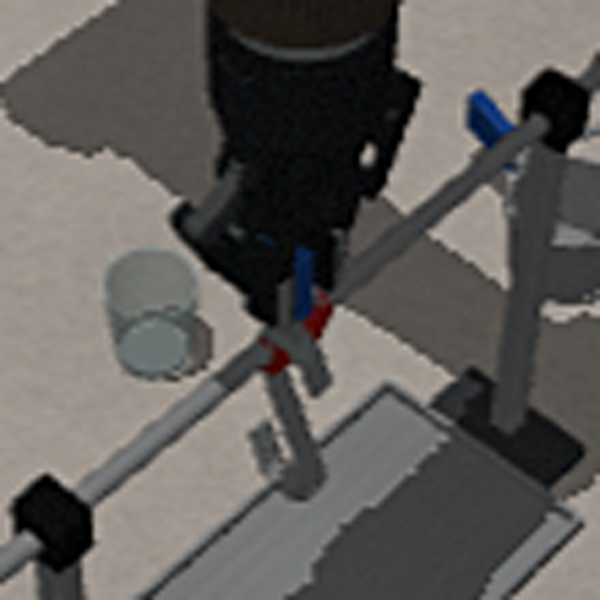

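Request:
drive_tool --increments '[[-0.4,[0,0,-0.03],0],[-0.4,[0,0,-0.06],0],[0,[0,0,-0.15],0],[0,[0,0,-0.15],0],[0.3,[-0.17,-0.05,-0.05],0],[0.3,[-0.17,-0.1,0],0],[0.3,[-0.17,-0.1,0],0],[0.3,[0,0,0],0]]'

```text
clock: 16.12
position: [486.4, 0.4, 435.3]
ee_rot: [0.998, 0.07, 0.002, -0.001]
contact_force: [-0.2, -0.1, 0.8]
gripper_width: 55.2
```

Run:
```python
from h import *
s=get_image("scene");t=get_image("top")
cv2.imwrite("pics/S2.png",s[:,:,::-1]);cv2.imwrite("pics/T2.png",t[:,:,::-1])
print(blobs(t,"blue"),[b for b in blobs(s,"blue") if 150<b[0][0]<450])
cv2.imwrite("pics/p1.png",cv2.convertScaleAbs(cv2.hconcat([cv2.resize(t[200:260,215:265],(400,480),interpolation=cv2.INTER_CUBIC),cv2.resize(s[130:190,335:385],(400,480),interpolation=cv2.INTER_CUBIC)])[:,:,::-1],alpha=1.5))
cv2.imwrite("pics/p2.png",cv2.resize(s[150:250,260:360],(600,600),interpolation=cv2.INTER_CUBIC)[:,:,::-1])
```

```text
[([267.3, 151.3], [258, 141, 16, 19, 137]), ([578.2, 173.4], [541, 160, 74, 27, 1534]), ([334.9, 184.0], [334, 180, 3, 8, 20]), ([8.7, 224.0], [2, 219, 16, 11, 138]), ([236.9, 237.4], [236, 236, 3, 4, 9]), ([379.2, 246.0], [376, 245, 7, 3, 14])] [([356.6, 1.0], [355, 0, 4, 3, 7]), ([371.8, 0.8], [371, 0, 3, 2, 4]), ([379.9, 4.9], [374, 0, 12, 12, 45]), ([392.4, 3.7], [389, 1, 7, 7, 19]), ([361.2, 3.9], [358, 2, 8, 6, 13]), ([371.5, 4.3], [370, 3, 3, 4, 6]), ([365.8, 7.4], [363, 5, 6, 6, 13]), ([387.4, 8.9], [385, 5, 6, 9, 18]), ([384.3, 14.6], [372, 9, 23, 13, 71]), ([348.9, 151.6], [346, 147, 8, 10, 51]), ([312.5, 180.1], [309, 172, 8, 17, 108]), ([226.6, 200.4], [223, 194, 8, 14, 75]), ([399.2, 236.4], [389, 226, 22, 20, 256])]
```

View pics/p1.png

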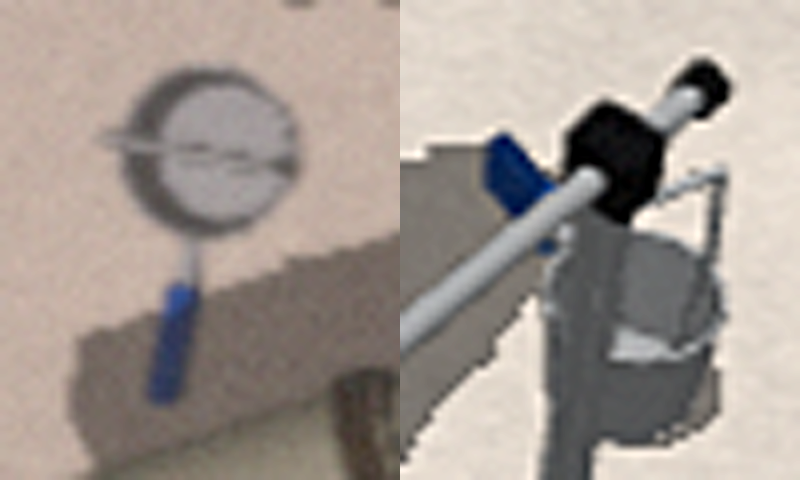

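View pics/p2.png

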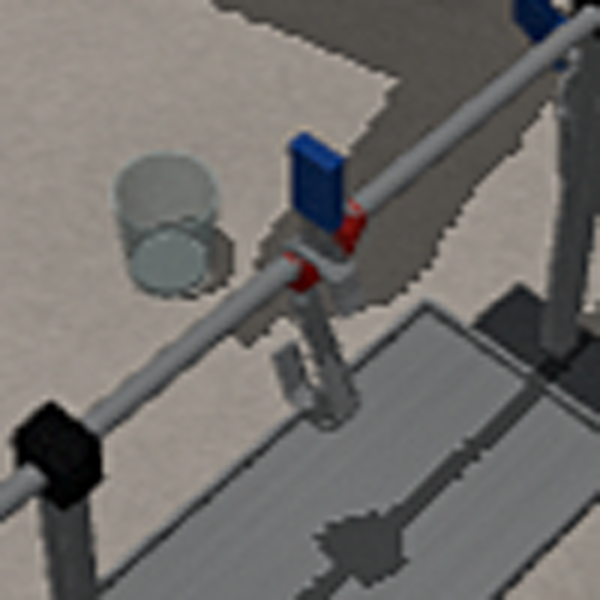

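Run:
```python
from h import *
f=lambda x,y:((x+.5)/8-.5+215,(y+.5)/8-.5+200)
rim=plane("top",*f(212,152),60)
g1=plane("top",*f(181,288),57);g2=plane("top",*f(161,404),57)
b1=plane("top",*f(103,138),115);b2=plane("top",*f(190,150),115)
print(rim,g1,g2,b1,b2)
d=g1-g2;print("len",np.linalg.norm(d),"yaw grip",np.arctan2(d[1],d[0]))
gm=(g1+g2)/2;d=rim-gm;print("yaw axis-grip",np.arctan2(d[1],d[0]),np.linalg.norm(d[:2]))
d=b1-b2;print("yaw bail",np.arctan2(-d[0],d[1]))
# scene check: bail right end (722,172)->
g=lambda x,y:((x-400+.5)/8-.5+335,(y+.5)/8-.5+130)
print("bail -y end? scene",plane("scene",*g(722,172),115))
im=cv2.imread("pics/T2.png")[:,:,::-1].copy()
o=cv2.imread("pics/top0.png")[:,:,::-1].copy()
h=cv2.cvtColor(o,cv2.COLOR_RGB2HSV);m=((h[...,0]>100)&(h[...,0]<130)&(h[...,1]>90)&(h[...,2]>30)).astype(np.uint8);m[:230]=0;m[260:]=0;m[:,:225]=0;m[:,250:]=0
p=cv2.findNonZero(m)[:,0,:].astype(np.float32);print(len(p),p.mean(0),cv2.fitLine(p,cv2.DIST_L2,0,.01,.01).ravel(),cv2.minAreaRect(p))
print(plane("top",*p.mean(0),55),proj("scene",[*rim[:2],0]))
```

```text
[546.23735033 254.88868361  60.        ] [487.87839036 268.32867751  57.        ] [438.26792006 276.60779878  57.        ] [552.26876612 291.55064315 115.        ] [547.19053591 255.57201967 115.        ]
len 50.29654672698156 yaw grip -0.16535870849657278
yaw axis-grip -0.20831707245644496 85.00190636991725
yaw bail -0.1402195005634581
bail -y end? scene [549.76675992 294.60980682 115.        ]
42 [236.07143 242.5    ] [ 1.9174044e-01 -9.8144567e-01  2.3607143e+02  2.4250000e+02] ((236.09613037109375, 242.51922607421875), (2.7456257343292236, 13.532013893127441), 11.309932708740234)
[464.01441809 272.34608641  55.        ] [361.49250706 179.50602904]
```

The hook hangs centred in the red dip, with red visible on both sides at (300,270) and (350,225). The pail's grip is at about (461,271.5), yaw about -0.17.

Run:
```python
from h import *
need(461,271.5,150,-.17)
```

```text
pos [4.893e+02 3.000e-01 4.340e+02] yaw 0.1391 F [ 0.4  0.6 -0.2] w 55.4 t 16.225
turn units 0.1546 shift mm now [   9.6 -272.6  284. ] after turn [ -73.8 -262.5  284. ] units after [-0.246  -0.875   0.9467]
```

Request:
drive_tool --increments '[[1,[0,0,0],0.08],[1,[0,0,0],0.075],[1,[-0.041,-0.146,0.05],0],[1,[-0.041,-0.146,0.05],0],[1,[-0.041,-0.146,0.1],0],[1,[-0.041,-0.146,0.1],0],[1,[-0.041,-0.146,0.1],0],[1,[-0.041,-0.146,0.1],0],[1,[0,0,0.14],0],[1,[0,0,0.14],0],[1,[0,0,0.14],0],[1,[0,0,0],0],[1,[0,0,0],0]]'

```text
clock: 17.85
position: [463.5, 272.5, 157.7]
ee_rot: [0.996, -0.086, 0.001, -0.001]
contact_force: [0.8, 0.2, 1.0]
gripper_width: 85.4
```

Run:
```python
from h import *
need(461,271.5,40,-.17)
s=get_image("scene");t=get_image("top")
cv2.imwrite("pics/p3.png",cv2.hconcat([cv2.resize(t[200:275,200:275],(390,390)),cv2.resize(s[110:200,310:400],(390,390))])[:,:,::-1])
```

```text
pos [463.5 272.5 157.7] yaw -0.1718 F [0.8 0.2 1. ] w 85.4 t 17.85
turn units -0.0009 shift mm now [ -2.3   1.4 117.7] after turn [ -2.3   1.4 117.7] units after [-0.0077  0.0047  0.3923]
```

View pics/p3.png

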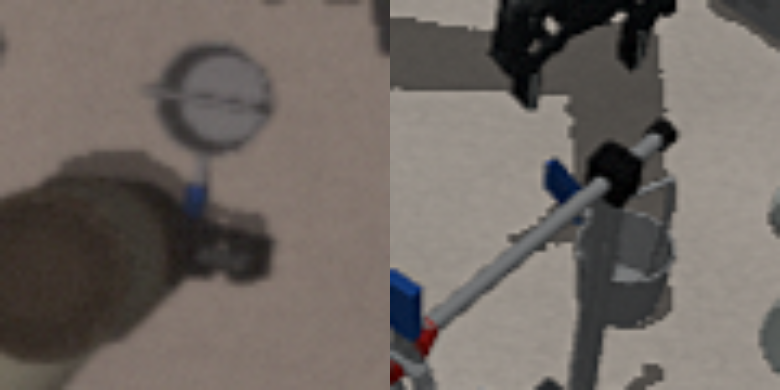

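Run:
```python
from h import *
for X in([463.5-.17*50,272.5-50,150],[463.5,272.5,150],[463,271.5,55]): print(((proj("top",X)-[200,200])*5.2).round(), ((proj("scene",X)-[310,110])*4.33+[390,0]).round())
```

```text
[243. 244.] [519. 117.]
[162. 230.] [575.  95.]
[189. 223.] [563. 185.]
```

Request:
drive_tool --increments '[[1,[-0.006,0.004,0.1],0],[1,[0,0,0.12],0],[1,[0,0,0.1],0],[1,[0,0,0.06],0],[1,[0,0,0],0],[1,[0,0,0],0]]'

```text
clock: 18.7
position: [461.0, 271.8, 44.2]
ee_rot: [0.996, -0.086, 0.001, -0.001]
contact_force: [0.2, -0.5, -0.6]
gripper_width: 85.3
```

Run:
```python
from h import *
need(461,271.5,40,-.17)
s=get_image("scene");t=get_image("top")
cv2.imwrite("pics/p4.png",cv2.hconcat([cv2.resize(t[200:275,200:275],(390,390)),cv2.resize(s[110:200,310:400],(390,390))])[:,:,::-1])
```

```text
pos [461.  271.8  44.2] yaw -0.1715 F [ 0.2 -0.5 -0.6] w 85.3 t 18.7
turn units -0.0007 shift mm now [0.1 0.3 4.2] after turn [0.1 0.3 4.2] units after [0.0003 0.001  0.014 ]
```

View pics/p4.png

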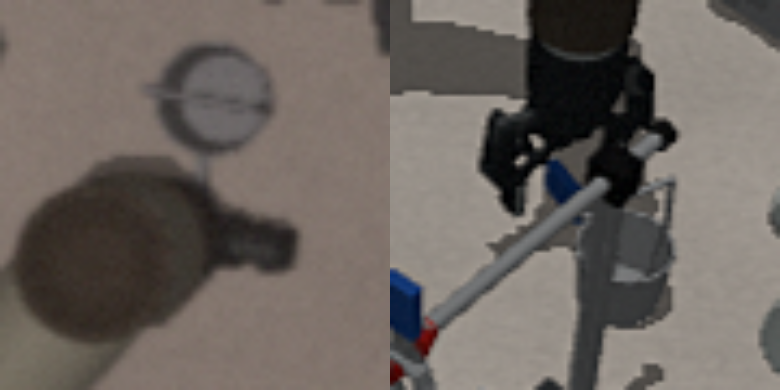

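The blue grip at (565,185) is between the fingers, so I'm lowering 4 mm and gripping.

Request:
drive_tool --increments '[[1,[0,0,0.014],0],[1,[0,0,0],0],[-1,[0,0,0],0],[-1,[0,0,0],0],[-1,[0,0,0],0],[-1,[0,0,0],0],[-1,[0,0,0],0]]'

```text
clock: 19.68
position: [460.2, 271.0, 38.5]
ee_rot: [0.996, -0.086, 0.0, -0.0]
contact_force: [0.1, 0.2, 0.2]
gripper_width: 11.4
```

Request:
drive_tool --increments '[[-1,[0,0,-0.01],0],[-1,[0,0,-0.02],0],[-1,[0,0,-0.04],0],[-1,[0,0,-0.05],0],[-1,[0,0,-0.06],0],[-1,[0,0,-0.06],0],[-1,[0,0,-0.03],0],[-1,[0,0,0],0],[-1,[0,0,0],0]]'

```text
clock: 20.8
position: [459.4, 270.4, 118.8]
ee_rot: [0.996, -0.086, -0.001, 0.0]
contact_force: [0.1, 0.1, -3.7]
gripper_width: 11.4
```

Run:
```python
from h import *
need(461,271.5,118,-.17);print(read_state()["wrist_torque"])
s=get_image("scene");t=get_image("top")
cv2.imwrite("pics/p5.png",cv2.hconcat([cv2.resize(t[200:260,210:270],(390,390)),cv2.resize(s[90:190,310:410],(390,390))])[:,:,::-1])
```

```text
pos [459.4 270.4 118.8] yaw -0.172 F [ 0.1  0.1 -3.7] w 11.4 t 20.8
turn units -0.001 shift mm now [ 1.4 -1.3  0.8] after turn [ 1.4 -1.3  0.8] units after [ 0.0047 -0.0043  0.0027]
[0.02734711 0.25447438 0.02443904]
```

View pics/p5.png

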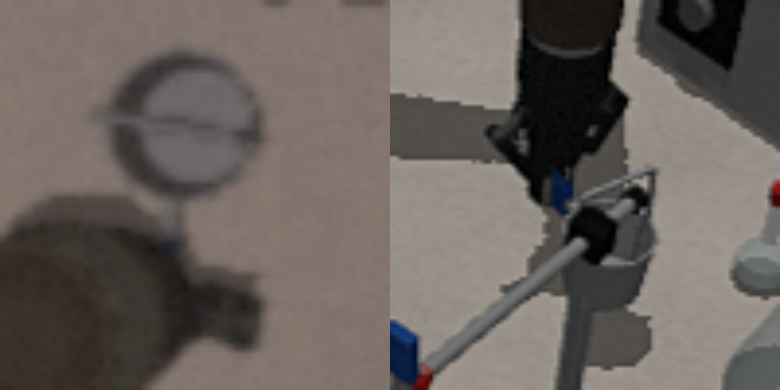

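Run:
```python
from h import *
print(tri((377.5,133.6),(224.6,216.9)))
rim=plane("top",(185+.5)/6.5-.5+210,(123+.5)/6.5-.5+200,140);print(rim)
yaw=-.172;c,q=np.cos(yaw),np.sin(yaw)
for x,y,z in((0,34,115),(0,0,115)):
    xx=x+86; print(459.4+xx*c-y*q,270.4+xx*q+y*c,80.3+z)
```

```text
(array([552.62191284, 286.13927908, 197.46069371]), np.float64(2.1817978661538913))
[546.61197463 252.48522062 140.        ]
549.9502291724109 289.1791372758142 195.3
544.1310210890589 255.6808266126979 195.3
```

Run:
```python
from h import *
s=get_image("scene");t=get_image("top")
bs=[b for b in blobs(s,"blue") if 300<b[0][0]<325 and 150<b[0][1]<200];bt=[b for b in blobs(t,"blue") if 320<b[0][0]<345 and 170<b[0][1]<200]
print(bs,bt);
print(tri(bs[0][0],bt[0][0]),plane("top",*bt[0][0],315),plane("scene",*bs[0][0],302))
print(blobs(t,"red"))
cv2.imwrite("pics/h1.png",cv2.convertScaleAbs(cv2.hconcat([cv2.resize(t[170:200,315:355],(400,300),interpolation=cv2.INTER_CUBIC),cv2.resize(s[165:225,280:360],(400,300),interpolation=cv2.INTER_CUBIC)])[:,:,::-1],alpha=1.4))
# predicted hook lower curl tip
yaw=.138;c,q=np.cos(yaw),np.sin(yaw);Rz=np.array([[c,-q,0],[q,c,0],[0,0,1]]);o=np.array([650,-53,147])
for P in((-21,0,31),(0,0,0),(0,0,155),(20,0,91)):print(P,((proj("scene",o+Rz@P)-[280,165]+.5)*5).round())
```

```text
[([312.5, 180.1], [309, 172, 8, 17, 108])] [([334.9, 184.1], [334, 181, 3, 7, 18])]
(array([647.06766949, -55.23672354, 306.29082366]), np.float64(1.6085223350253066)) [645.91296685 -55.40136367 315.        ] [644.69543431 -52.15255562 302.        ]
[([347.0, 145.6], [345, 143, 5, 6, 25]), ([329.7, 185.0], [329, 184, 3, 3, 7]), ([185.5, 208.0], [183, 206, 6, 5, 26]), ([10.1, 296.8], [6, 292, 9, 10, 71])]
(-21, 0, 31) [138. 217.]
(0, 0, 0) [166. 273.]
(0, 0, 155) [171.  85.]
(20, 0, 91) [198. 189.]
```

View pics/h1.png

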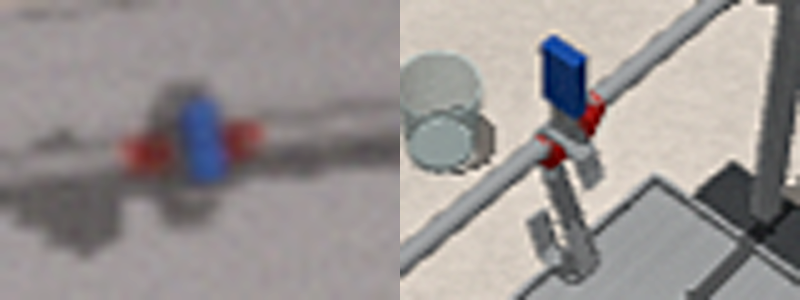

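Tab and hook project within a few mm of prediction, with a slight lean: the lower curl sits about 2–4 mm toward +x. Carrying the pail to a stage point on the robot side.

Run:
```python
from h import *
need(499.7,-72.1,116,.138)
```

```text
pos [459.7 270.5 118.7] yaw -0.1718 F [-0.1 -0.9 -2.8] w 11.2 t 21.0
turn units -0.1549 shift mm now [ 98.  330.7   2.7] after turn [ -7.5 344.9   2.7] units after [-0.025   1.1497  0.009 ]
```

Request:
drive_tool --increments '[[-1,[0.01,0.03,0],0],[-1,[0.02,0.07,0],0],[-1,[0.03,0.1,0],0],[-1,[0.036,0.12,0],0],[-1,[0.036,0.12,0],0],[-1,[0.036,0.12,0],0],[-1,[0.036,0.12,0],0],[-1,[0.036,0.12,0],0],[-1,[0.036,0.12,0],0],[-1,[0.03,0.1,0],0],[-1,[0.02,0.06,0],0],[-1,[0,0.02,0],0],[-1,[0,0,0],-0.05],[-1,[0,0,0],-0.06],[-1,[0,0,0],-0.045],[-1,[0,0,0],0]]'

```text
clock: 23.0
position: [499.2, -71.1, 119.3]
ee_rot: [0.998, 0.069, -0.0, 0.0]
contact_force: [0.5, -0.6, -2.5]
gripper_width: 11.3
```

Run:
```python
from h import *
need(499.7,-72.1,116,.138)
s=get_image("scene");t=get_image("top")
cv2.imwrite("pics/q1.png",cv2.hconcat([cv2.resize(t[160:250,290:380],(390,390)),cv2.resize(s[140:240,250:350],(390,390))])[:,:,::-1])
```

```text
pos [499.2 -71.1 119.3] yaw 0.1375 F [ 0.5 -0.6 -2.5] w 11.3 t 23.0
turn units -0.0003 shift mm now [0.3 1.  3.3] after turn [0.3 1.  3.3] units after [0.001  0.0033 0.011 ]
```

View pics/q1.png

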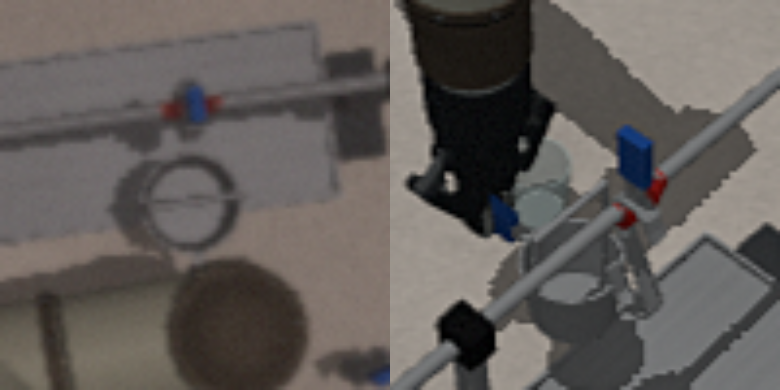

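Run:
```python
from h import *
t=get_image("top")
cv2.imwrite("pics/q2.png",cv2.convertScaleAbs(cv2.resize(t[175:225,300:360],(780,650)[0:2] if 0 else (720,600),interpolation=cv2.INTER_CUBIC)[:,:,::-1],alpha=1.6))
yaw=.1375;c,q=np.cos(yaw),np.sin(yaw);Rz=np.array([[c,-q,0],[q,c,0],[0,0,1]]);T=np.array([499.2,-71.1,119.3-38.5])
for P in((88.5,-1.5-34,115),(88.5,-1.5+34,115),(88.5,-1.5,115),(88.5,-1.5,60)):
    p=proj("top",T+Rz@P);print(P,(T+Rz@P).round(),((p-[300,175]+.5)*12).round())
```

```text
(88.5, -35.5, 115) [592. -94. 196.] [549. 353.]
(88.5, 32.5, 115) [582. -27. 196.] [294. 389.]
(88.5, -1.5, 115) [587. -60. 196.] [422. 371.]
(88.5, -1.5, 60) [587. -60. 141.] [411. 376.]
```

View pics/q2.png

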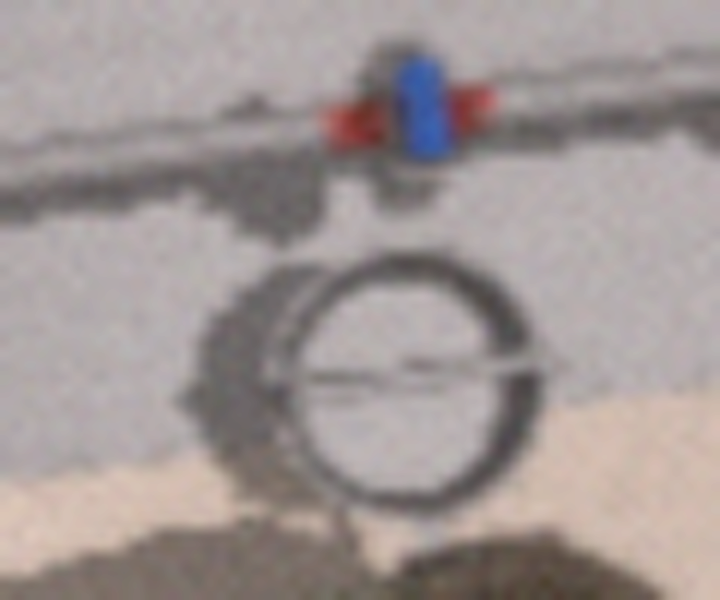

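The bail matches prediction: ends at (550,358) and (285,385), centred at about (418,371). Lowering slightly, then moving over the curl tip.

Request:
drive_tool --increments '[[-1,[0.02,0.003,0.01],0],[-1,[0.04,0,0.008],0],[-1,[0.04,0,0],0],[-1,[0.03,0,0],0],[-1,[0.02,0,0],0],[-1,[0,0,0],0],[-1,[0,0,0],0]]'

```text
clock: 24.02
position: [544.1, -65.9, 113.8]
ee_rot: [0.998, 0.069, -0.0, -0.0]
contact_force: [-0.3, 0.1, -2.6]
gripper_width: 11.0
```

Run:
```python
from h import *
need(564.1,-63.2,113,.138)
s=get_image("scene")
cv2.imwrite("pics/q3.png",cv2.convertScaleAbs(cv2.resize(s[160:235,280:355],(600,600),interpolation=cv2.INTER_CUBIC)[:,:,::-1],alpha=1.5))
```

```text
pos [544.1 -65.9 113.8] yaw 0.138 F [-0.3  0.1 -2.6] w 11.0 t 24.025
turn units 0.0 shift mm now [20.1  0.1  0.8] after turn [20.1  0.1  0.8] units after [0.067  0.0003 0.0027]
```

View pics/q3.png

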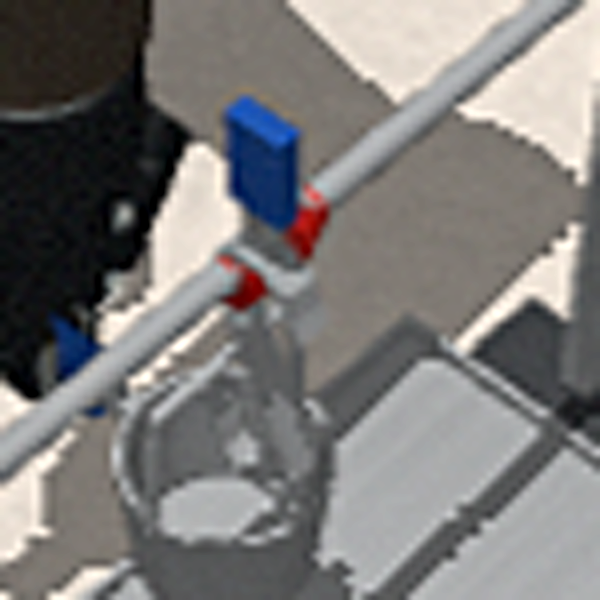

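```bash
cat > ov.py <<'E'
from h import *
def ov(src,off,f,o_hook,T,out,sz=600):
    b=cv2.imread(src);yaw=.138;c,q=np.cos(yaw),np.sin(yaw);Rz=np.array([[c,-q,0],[q,c,0],[0,0,1]])
    pts=[(20,91)]+[(16*np.cos(a),98+16*np.sin(a)) for a in np.radians(np.arange(0,181,15))]+[(-17,98),(17,17)]+[(16*np.cos(a),17-16*np.sin(a)) for a in np.radians(np.arange(0,181,15))]+[(-21,31)]
    P=lambda X:((proj("scene",X)-off+.5)*f).astype(int)
    for y in(-7,7): cv2.polylines(b,[np.array([P(o_hook+Rz@[x,y,z]) for x,z in pts])],False,(0,255,255),1)
    B=np.array(T)-[0,0,38.5]
    cv2.polylines(b,[np.array([P(B+Rz@np.array(v)) for v in((88.5,-39.5,60),(88.5,-35.5,115),(88.5,32.5,115),(88.5,36.5,60))])],False,(0,0,255),1)
    cv2.imwrite(out,b)
E
python3 - <<'E'
from ov import *
ov("pics/q3.png",[280,160],8,np.array([652,-52.5,147]),[544.1,-65.9,113.8],"pics/q3o.png")
E
```

```text
(no output)
```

View pics/q3o.png

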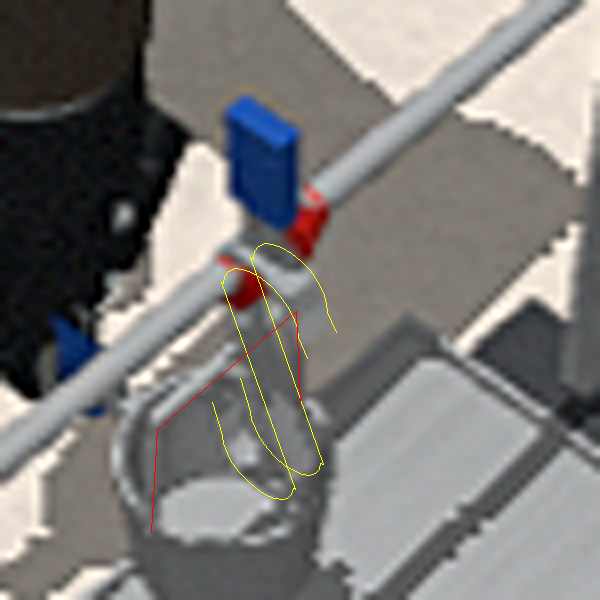

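Run:
```python
from h import *
s=get_image("scene")
a=s[195:230,292:327]
cv2.imwrite("pics/q4.png",cv2.convertScaleAbs(cv2.resize(a,(595,595),interpolation=cv2.INTER_CUBIC)[:,:,::-1],alpha=1.8))
```

```text
(no output)
```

View pics/q4.png

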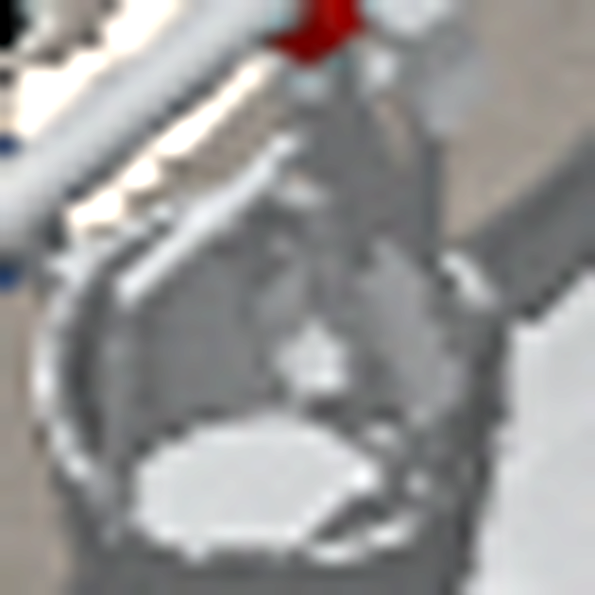

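Request:
drive_tool --increments '[[-1,[0.015,0,0],0],[-1,[0.015,0,0],0],[-1,[0.01,0,0],0],[-1,[0,0,0],0],[-1,[0,0,0],0]]'

```text
clock: 24.75
position: [556.3, -64.1, 113.8]
ee_rot: [0.998, 0.069, -0.0, -0.0]
contact_force: [0.2, 0.3, -3.1]
gripper_width: 11.0
```

Run:
```python
from h import *
need(564.1,-63.2,113,.138)
s=get_image("scene")
a=s[185:230,287:332]
cv2.imwrite("pics/q5.png",cv2.convertScaleAbs(cv2.resize(a,(585,585),interpolation=cv2.INTER_CUBIC)[:,:,::-1],alpha=1.8))
```

```text
pos [556.3 -64.1 113.8] yaw 0.1381 F [ 0.2  0.3 -3.1] w 11.0 t 24.75
turn units 0.0001 shift mm now [7.9 0.1 0.8] after turn [7.9 0.1 0.8] units after [0.0263 0.0003 0.0027]
```

View pics/q5.png

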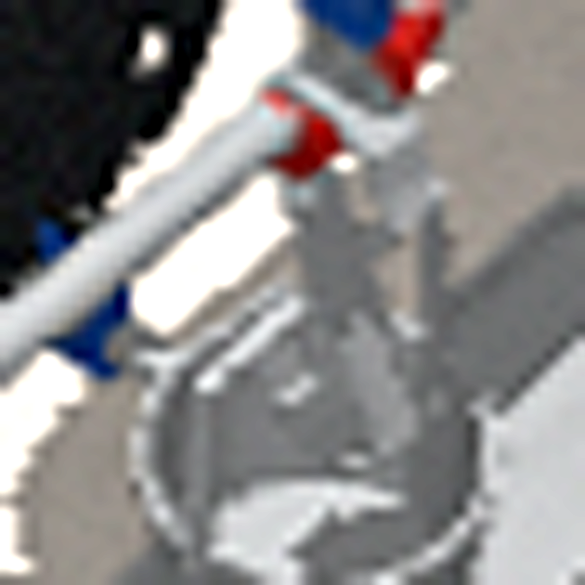

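The crossbar runs (200,385)–(300,300). It passes in front of the curl tip and disappears behind the shank, so it is between them. Lowering gently.

Request:
drive_tool --increments '[[-1,[0.004,0,0.015],0],[-1,[0.004,0,0.015],0],[-1,[0.004,0,0.015],0],[-1,[0,0,0],0]]'

```text
clock: 25.3
position: [559.7, -63.7, 99.8]
ee_rot: [0.998, 0.069, -0.001, 0.0]
contact_force: [0.9, 0.9, -3.2]
gripper_width: 11.1
```

Request:
drive_tool --increments '[[-1,[0.004,0,0.015],0],[-1,[0.004,0,0.015],0],[-1,[0,0,0],0],[-1,[0,0,0],0]]'

```text
clock: 25.8
position: [562.4, -63.3, 91.4]
ee_rot: [0.998, 0.069, 0.0, 0.0]
contact_force: [0.1, 0.4, -3.2]
gripper_width: 11.2
```

Run:
```python
from h import *
s=get_image("scene")
a=s[185:235,287:337]
cv2.imwrite("pics/q6.png",cv2.convertScaleAbs(cv2.resize(a,(600,600),interpolation=cv2.INTER_CUBIC)[:,:,::-1],alpha=1.8))
```

View pics/q6.png

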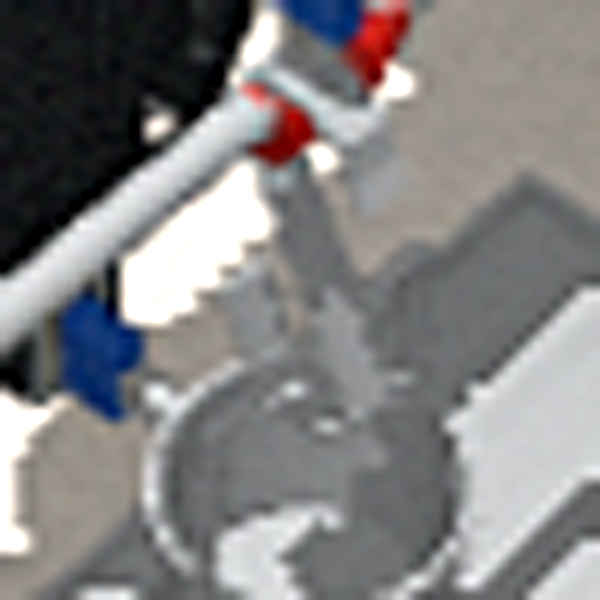

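Request:
drive_tool --increments '[[-1,[0.003,0,0.013],0],[-1,[0.003,0,0.013],0],[-1,[0,0,0.008],0],[-1,[0,0,0],0]]'

```text
clock: 26.35
position: [563.9, -63.1, 80.8]
ee_rot: [0.998, 0.069, -0.0, 0.0]
contact_force: [-0.7, 0.2, -2.4]
gripper_width: 11.1
```

Request:
drive_tool --increments '[[-1,[0,0,0.006],0],[-1,[0,0,0],0],[-1,[0,0,0],0]]'

```text
clock: 26.72
position: [564.2, -63.1, 79.5]
ee_rot: [0.998, 0.069, 0.0, 0.0]
contact_force: [0.3, -0.6, -3.5]
gripper_width: 11.1
```

Request:
drive_tool --increments '[[-1,[0,0,0.006],0],[-1,[0,0,0],0],[-1,[0,0,0],0]]'

```text
clock: 27.1
position: [564.2, -63.0, 77.6]
ee_rot: [0.998, 0.069, -0.0, 0.0]
contact_force: [-0.0, -0.3, -1.7]
gripper_width: 11.2
```

Request:
drive_tool --increments '[[-1,[0,0,0.005],0],[-1,[0,0,0],0],[-1,[0,0,0],0]]'

```text
clock: 27.48
position: [564.5, -63.0, 76.4]
ee_rot: [0.998, 0.069, 0.0, 0.0]
contact_force: [0.2, 0.0, -1.3]
gripper_width: 11.4
```

Request:
drive_tool --increments '[[-1,[0,0,0.005],0],[-1,[0,0,0],0],[-1,[0,0,0],0]]'

```text
clock: 27.85
position: [564.8, -63.0, 75.1]
ee_rot: [0.998, 0.069, 0.001, 0.0]
contact_force: [0.2, 0.2, 2.7]
gripper_width: 11.0
```

Request:
drive_tool --increments '[[-1,[0,0,-0.002],0],[-1,[0,0,0],0],[-1,[0,0,0],0]]'

```text
clock: 28.22
position: [564.2, -63.0, 75.3]
ee_rot: [0.998, 0.069, 0.0, 0.0]
contact_force: [-0.2, -0.5, 1.5]
gripper_width: 11.2
```

Run:
```python
from h import *
st=read_state();print(st["contact_force"],st["wrist_torque"])
s=get_image("scene")
cv2.imwrite("pics/q7.png",cv2.convertScaleAbs(cv2.resize(s[160:240,270:350],(600,600),interpolation=cv2.INTER_CUBIC)[:,:,::-1],alpha=1.6))
```

```text
[-0.20619294 -0.4647005   1.4745446 ] [ 0.00226651 -0.09526533 -0.00113791]
```

View pics/q7.png

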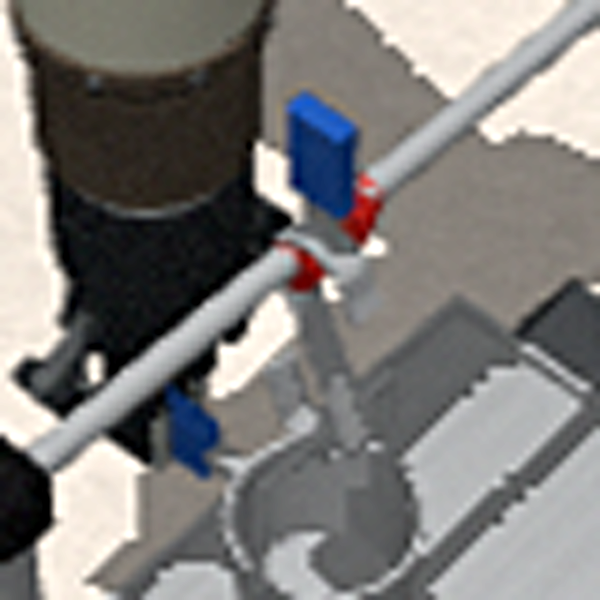

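Request:
drive_tool --increments '[[-1,[0,0,-0.001],0],[-1,[0,0,0],0],[-0.5,[0,0,0],0],[-0.3,[0,0,0],0],[0,[0,0,0],0],[0.4,[0,0,0],0],[0.7,[0,0,0],0],[0.7,[0,0,0],0],[0.7,[0,0,0],0]]'

```text
clock: 29.4
position: [564.1, -63.1, 75.5]
ee_rot: [0.998, 0.069, -0.0, 0.0]
contact_force: [0.0, -0.4, 0.7]
gripper_width: 72.5
```

Run:
```python
from h import *
need(500,-72,75,.138)
s=get_image("scene")
cv2.imwrite("pics/q8.png",cv2.convertScaleAbs(cv2.resize(s[160:240,270:350],(600,600),interpolation=cv2.INTER_CUBIC)[:,:,::-1],alpha=1.6))
```

```text
pos [564.1 -63.1  75.5] yaw 0.1382 F [ 0.  -0.4  0.7] w 72.5 t 29.4
turn units 0.0001 shift mm now [-64.8   0.    0.5] after turn [-64.8   0.    0.5] units after [-0.216   0.      0.0017]
```

View pics/q8.png

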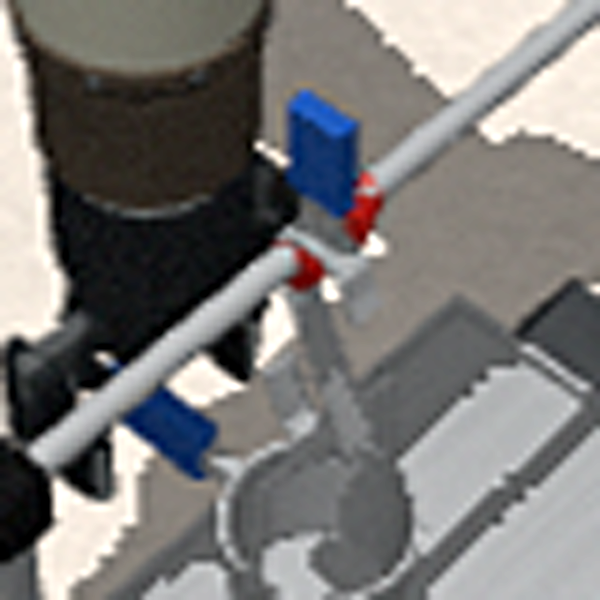

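The pail hangs on its own and the fingers are clear on both sides of the grip. Backing off along the grip's length, then up.

Request:
drive_tool --increments '[[0.7,[-0.03,0,0],0],[0.7,[-0.06,0,0],0],[0.7,[-0.1,0,0],0],[0.7,[-0.1,0,0],0],[0.7,[-0.04,0,-0.08],0],[0.7,[0,0,-0.16],0],[0.7,[0,0,-0.16],0],[0.7,[0,0,-0.16],0],[0.7,[0,0,0],0],[0.7,[0,0,0],0],[0.7,[0,0,0],0],[0.7,[0,0,0],0]]'

```text
clock: 30.95
position: [465.6, -76.8, 242.3]
ee_rot: [0.998, 0.069, -0.001, 0.0]
contact_force: [-0.7, 0.3, 0.3]
gripper_width: 72.9
```

Run:
```python
from h import *
need(500,-72,75,.138)
s=get_image("scene");t=get_image("top")
cv2.imwrite("pics/f1.png",cv2.convertScaleAbs(cv2.hconcat([cv2.resize(t[160:235,300:375],(400,400),interpolation=cv2.INTER_CUBIC),cv2.resize(s[155:235,270:350],(400,400),interpolation=cv2.INTER_CUBIC)])[:,:,::-1],alpha=1.6))
cv2.imwrite("pics/f2.png",s[:,:,::-1]);cv2.imwrite("pics/f2t.png",t[:,:,::-1])
```

```text
pos [465.6 -76.8 242.3] yaw 0.1381 F [-0.7  0.3  0.3] w 72.9 t 30.95
turn units 0.0001 shift mm now [ 34.8   0.  167.3] after turn [ 34.8   0.  167.3] units after [0.116  0.     0.5577]
```

Request:
drive_tool --increments '[[0.7,[0,0,0],0],[0.7,[0,0,0],0],[0.7,[0,0,0],0],[0.7,[0,0,0],0],[0.7,[0,0,0],0],[0.7,[0,0,0],0],[0.7,[0,0,0],0],[0.7,[0,0,0],0],[0.7,[0,0,0],0],[0.7,[0,0,0],0],[0.7,[0,0,0],0],[0.7,[0,0,0],0]]'

```text
clock: 32.55
position: [466.1, -76.7, 243.5]
ee_rot: [0.998, 0.069, -0.0, -0.0]
contact_force: [0.0, -0.1, 0.7]
gripper_width: 72.2
```

Run:
```python
from h import *
a=get_image("scene");a2=get_image("top")
b=cv2.imread("pics/f2.png")[:,:,::-1];b2=cv2.imread("pics/f2t.png")[:,:,::-1]
print(cv2.absdiff(a,b.copy())[150:240,270:350].max(),cv2.absdiff(a2,b2.copy())[160:230,300:375].max(), cv2.absdiff(a,b.copy())[150:240,270:350].mean())
cv2.imwrite("pics/f3.png",a[:,:,::-1])
# glassware: compare with start
s0=cv2.imread("pics/scene0.png")[:,:,::-1].copy();t0=cv2.imread("pics/top0.png")[:,:,::-1].copy()
print(blobs(t0,"red"),blobs(a2,"red"))
```

```text
78 22 1.6434259259259258
[([346.9, 145.5], [345, 143, 5, 6, 24]), ([333.3, 184.5], [328, 183, 11, 4, 33]), ([185.5, 208.0], [183, 206, 6, 5, 26]), ([10.2, 296.7], [6, 292, 9, 10, 72])] [([346.8, 145.4], [345, 143, 5, 6, 23]), ([329.2, 184.8], [328, 184, 4, 3, 6]), ([185.6, 207.9], [183, 206, 6, 5, 25]), ([10.2, 296.8], [6, 292, 11, 10, 73])]
```

View pics/f1.png

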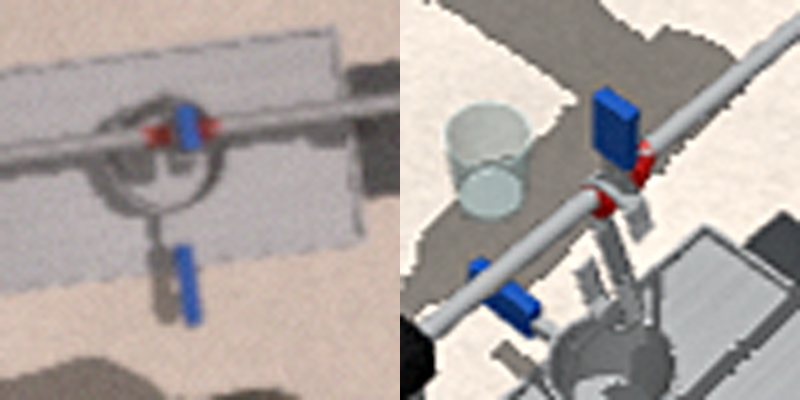

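View pics/f3.png

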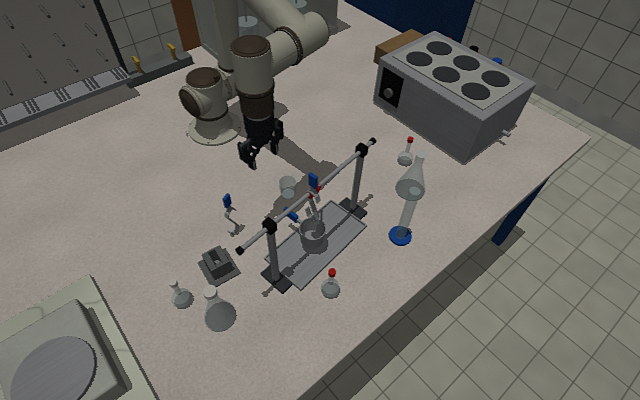

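Run:
```python
from h import *
for k in range(8):
    s=get_image("scene"); print([b[0]+[b[1][4]] for b in blobs(s,"blue") if 280<b[0][0]<325 and 170<b[0][1]<225])
```

```text
[[312.6, 180.2, 113], [285.1, 208.1, 9], [292.7, 216.2, 71]]
[[312.5, 180.1, 111], [285.1, 208.1, 9], [292.7, 216.2, 71]]
[[312.6, 180.1, 112], [285.1, 208.1, 9], [292.7, 216.2, 71]]
[[312.6, 180.1, 112], [285.1, 208.1, 9], [292.7, 216.2, 71]]
[[312.6, 180.1, 112], [285.1, 208.1, 9], [292.7, 216.2, 71]]
[[312.6, 180.1, 112], [285.1, 208.1, 9], [292.7, 216.2, 71]]
[[312.6, 180.2, 113], [285.1, 208.1, 9], [292.7, 216.2, 71]]
[[312.6, 180.2, 113], [285.1, 208.1, 9], [292.7, 216.2, 71]]
```

Request:
drive_tool --increments '[[0.7,[0,0,0],0],[0.7,[0,0,0],0],[0.7,[0,0,0],0],[0.7,[0,0,0],0],[0.7,[0,0,0],0],[0.7,[0,0,0],0],[0.7,[0,0,0],0],[0.7,[0,0,0],0],[0.7,[0,0,0],0],[0.7,[0,0,0],0],[0.7,[0,0,0],0],[0.7,[0,0,0],0],[0.7,[0,0,0],0],[0.7,[0,0,0],0],[0.7,[0,0,0],0],[0.7,[0,0,0],0]]'

```text
clock: 35.05
position: [466.1, -76.7, 243.5]
ee_rot: [0.998, 0.069, 0.0, -0.0]
contact_force: [-0.1, 1.0, -0.1]
gripper_width: 72.7
```

Run:
```python
from h import *
for k in range(8):
    s=get_image("scene"); print([b[0]+[b[1][4]] for b in blobs(s,"blue") if 280<b[0][0]<325 and 170<b[0][1]<225])
t=get_image("top")
bt=[b for b in blobs(t,"blue") if 320<b[0][0]<345 and 170<b[0][1]<235];print(bt)
cv2.imwrite("pics/f4.png",cv2.convertScaleAbs(cv2.resize(s[160:240,270:350],(600,600),interpolation=cv2.INTER_CUBIC)[:,:,::-1],alpha=1.6))
```

```text
[[312.6, 180.2, 113], [285.1, 208.1, 9], [292.7, 216.2, 71]]
[[312.6, 180.2, 113], [285.1, 208.1, 9], [292.7, 216.2, 71]]
[[312.6, 180.2, 113], [285.1, 208.1, 9], [292.7, 216.2, 71]]
[[312.6, 180.1, 112], [285.1, 208.1, 9], [292.7, 216.2, 71]]
[[312.6, 180.1, 112], [285.1, 208.1, 9], [292.7, 216.2, 71]]
[[312.6, 180.2, 113], [285.1, 208.1, 9], [292.7, 216.2, 71]]
[[312.6, 180.1, 112], [285.1, 208.1, 9], [292.7, 216.2, 71]]
[[312.6, 180.1, 112], [285.1, 208.1, 9], [292.7, 216.2, 71]]
[([334.7, 183.4], [333, 180, 4, 8, 22]), ([334.6, 212.4], [333, 206, 4, 14, 31])]
```

View pics/f4.png

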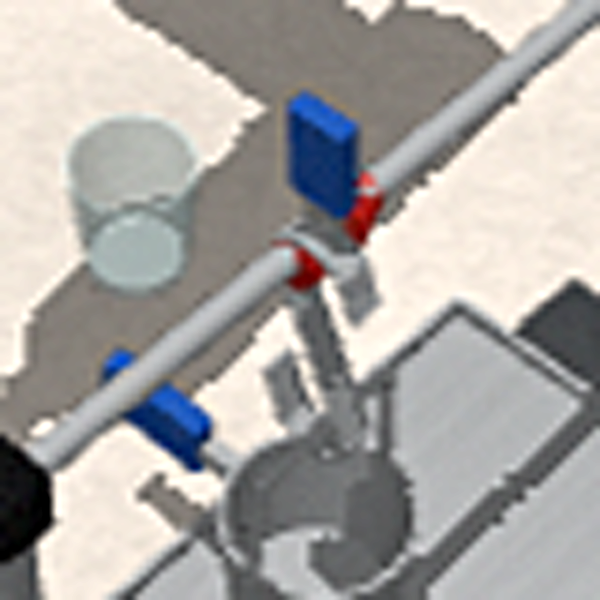

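The hook and pail hang still, with blob positions constant over 2.5 s. The bail is in the lower curl and red shows on both sides of the hook.

```bash
python3 -c "
from bench import *
print(job_done(),read_state()['clock'])"
```

```text
the job is handed in; nothing more can be done
the job is handed in; nothing more can be done
```

I hung the hook in the rail's red dip and the pail from the hook's lower curl, then handed the job in at about 35.5 s.

**Hook:** I took the hook farthest to the robot's right out of its stand and set it lightly on the bar. I slid it along at about 3–5 N until the downward force vanished, about 8 mm toward -y from mid-bar. That puts the dip's middle about 22 mm from mid-bar. Lowered there, it touched the floor 14 mm lower, as the drawing says, and I let go.

**Pail:** I carried it upright by its blue grip, passed the bail over the curl's tip, and lowered it until the wrist force showed the hook carrying its weight. Then I released it and backed away.

**Last checks:**
- The hook's tab and the pail's grip stayed put to 0.1 px over the last 2.5 s.
- Red shows on both sides of the hook, and the bail lies between the curl's tip and the shank.
- The gripper is well clear, with no contact force on it.
- The red stoppers and the cylinder's blue foot are at their starting pixels. I compared the other glassware only by eye, and it looks unmoved.

**Disagreements:**
- The scene camera put the dip about 14 mm from mid-bar, while the top camera and the feel both gave about 22 mm.
- The hook leaned about 3° after I let go of it, and its tab has not moved noticeably since.
- A whole-region comparison of two earlier pictures, 1.6 s apart, still showed pixel differences (up to 78 of 255). I put this down to a slight sway that was settling; the tracking above shows it had stopped.

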